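# Dock the test-cassette trays and check them in with the contact wand

## Task

Stack whichever of the coloured cassette trays are on the table onto the docking base, in the order blue, green, white, red from the bottom up, each turned so that its lugs drop fully home into the notches below. Only when the whole stack is seated and let go, take the contact wand from its stand and touch its tip lightly, for a moment, first onto the dock's own brass pad, then onto the pad of each tray in that same order, lowest first. Then hang the wand back upright in its stand, leaving the trays seated and everything else on the table undisturbed.

Things in the scene. Friction and masses are not known exactly. Their poses are not given: they have to be found in the camera images.
- tray_blue: blue carrier tray with a test cassette, 0.25 kg, may be absent. Body 116 (x) by 58 (y), 20 mm high, plain vertical long sides; three 8 mm lugs below. Origin mid-plan at the foot of the lugs, z up: body from z 8 to 28. Seated, its origin is 20 mm above that of the tray below, x axes the same way. A 24x22 mm ear with a brass pad sticks out at the +x end, towards +y, past all other trays' ears.
- pad_blue (a point): centre of the top of the blue tray's brass pad, a 12 mm disc, 28 mm above the tray's origin and 11 mm out from the body's end; open from above when stacked
- tray_green: green carrier tray with a test cassette, 0.25 kg, may be absent. Body 116 (x) by 58 (y), 20 mm high, plain vertical long sides; three 8 mm lugs below. Origin mid-plan at the foot of the lugs, z up: body from z 8 to 28. Seated, its origin is 20 mm above that of the tray below, x axes the same way. A 24x22 mm ear with a brass pad sticks out at the +x end, towards -y, past all other trays' ears.
- pad_green (a point): centre of the top of the green tray's brass pad, a 12 mm disc, 28 mm above the tray's origin and 11 mm out from the body's end; open from above when stacked
- tray_white: white carrier tray with a test cassette, 0.25 kg, may be absent. Body 116 (x) by 58 (y), 20 mm high, plain vertical long sides; three 8 mm lugs below. Origin mid-plan at the foot of the lugs, z up: body from z 8 to 28. Seated, its origin is 20 mm above that of the tray below, x axes the same way. A 24x22 mm ear with a brass pad sticks out at the -x end, towards +y, past all other trays' ears.
- pad_white (a point): centre of the top of the white tray's brass pad, a 12 mm disc, 28 mm above the tray's origin and 11 mm out from the body's end; open from above when stacked
- tray_red: red carrier tray with a test cassette, 0.25 kg, may be absent. Body 116 (x) by 58 (y), 20 mm high, plain vertical long sides; three 8 mm lugs below. Origin mid-plan at the foot of the lugs, z up: body from z 8 to 28. Seated, its origin is 20 mm above that of the tray below, x axes the same way. A 24x22 mm ear with a brass pad sticks out at the -x end, towards -y, past all other trays' ears.
- pad_red (a point): centre of the top of the red tray's brass pad, a 12 mm disc, 28 mm above the tray's origin and 11 mm out from the body's end; open from above when stacked
- dock: fixed black base plate 150 (x) by 92 (y) mm with grey rails, tops at 24 mm. Origin mid-underside. The lowest tray seated has its origin 16 mm above this, x axes the same way (the only way that fits). Notches in the rails of dock and trays, lugs under trays: (x, y) = (40, 22), (-40, 22), (0, -22) mm; lugs 14x7.5 mm, lower half tapered, 1.5 mm play each way, notches 10 deep.
- pad_dock (a point): centre of the top of the dock's own brass pad, a 12 mm disc on a tab at the dock's -y side, 62 mm from its centre, 16 mm above its underside
- wand: contact wand hanging upright in its stand, tip down, 157 mm long, 70 g. Origin at the very tip, z up its axis. Steel shaft of radius 4 mm to z 90, black collar of radius 15 mm at z 90 to 95, round orange grip of radius 9 mm at z 95 to 157.
- stand: fixed fork stand of the wand, 80 mm base plate on the raised (3.5 mm) table edge; origin on its underside below the wand's place. Two prongs, 44 mm over both, tops at 100 mm with 3 mm end lips; the 16 mm slot between is open upward and to -x. Wand home: collar on the prongs, its tip 10 mm straight above this origin.
- near_cup: closed specimen cup with yellow lid, 68 across, 62 high mm; a bystander, leave alone. Origin at the centre of its underside.
- stamp: dark self-inking hand stamp, 40x67, 78 high mm; a bystander, leave alone. Origin at the centre of its underside.
- marker_pen: white marker with black cap lying flat, 16x152x18 mm; a bystander, leave alone. Origin at the centre of its underside.
Mind the look-alikes: they are no part of the job. Several things look just like the tray_blue: the one meant starts farthest to the robot's left.

How it is judged:
On the way, in this order (a step that is already met when the one before it is completed fails the run):
1. every tray present is stacked on the dock, lugs home in the notches below, in the order blue, green, white, red from the bottom, and let go (horizontal distance between each of tray_blue, tray_green, tray_white, tray_red and dock below 0.009 m and angle between the x axis of each of tray_blue, tray_green, tray_white, tray_red and the x axis of dock, either way round below 0.12 rad and angle between each of tray_blue, tray_green, tray_white, tray_red's own z axis and vertical below 0.06 rad and (z of tray_blue in the frame of dock between 0.013 and 0.019 m or z of tray_blue in the frame of dock between 0.033 and 0.039 m or z of tray_blue in the frame of dock between 0.053 and 0.059 m or z of tray_blue in the frame of dock between 0.073 and 0.079 m) and (z of tray_green in the frame of dock between 0.013 and 0.019 m or z of tray_green in the frame of dock between 0.033 and 0.039 m or z of tray_green in the frame of dock between 0.053 and 0.059 m or z of tray_green in the frame of dock between 0.073 and 0.079 m) and (z of tray_white in the frame of dock between 0.013 and 0.019 m or z of tray_white in the frame of dock between 0.033 and 0.039 m or z of tray_white in the frame of dock between 0.053 and 0.059 m or z of tray_white in the frame of dock between 0.073 and 0.079 m) and (z of tray_red in the frame of dock between 0.013 and 0.019 m or z of tray_red in the frame of dock between 0.033 and 0.039 m or z of tray_red in the frame of dock between 0.053 and 0.059 m or z of tray_red in the frame of dock between 0.073 and 0.079 m) and z of each of tray_green, tray_white, tray_red in the frame of tray_blue above 0.01 m and z of each of tray_white, tray_red in the frame of tray_green above 0.01 m and z of tray_red in the frame of tray_white above 0.01 m and contact force between the fingers and tray_blue below 0.1 N and contact force between the fingers and tray_green below 0.1 N and contact force between the fingers and tray_white below 0.1 N and contact force between the fingers and tray_red below 0.1 N), for 0.2 s.
2. the wand tip touches the dock's own brass pad (distance between wand and pad_dock below 0.006 m and contact force between wand and dock above 0.3 N), for 0.1 s.
3. the wand tip touches the brass pad of the blue tray (distance between wand and pad_blue below 0.006 m and contact force between wand and tray_blue above 0.3 N), for 0.1 s.
4. the wand tip touches the brass pad of the green tray (distance between wand and pad_green below 0.006 m and contact force between wand and tray_green above 0.3 N), for 0.1 s.
5. the wand tip touches the brass pad of the white tray (distance between wand and pad_white below 0.006 m and contact force between wand and tray_white above 0.3 N), for 0.1 s.
6. the wand tip touches the brass pad of the red tray (distance between wand and pad_red below 0.006 m and contact force between wand and tray_red above 0.3 N), for 0.1 s.
At the end, for the whole second after the job is handed in: All present trays seated in order on the dock (within 9 mm sideways, 3 mm in height, 0.12 rad in direction, 0.06 rad of level), the wand hung in its stand (within 12 mm sideways, 4 mm in height, 0.1 rad of upright), all at rest (horizontal distance between each of tray_blue, tray_green, tray_white, tray_red and dock below 0.009 m and angle between the x axis of each of tray_blue, tray_green, tray_white, tray_red and the x axis of dock, either way round below 0.12 rad and angle between each of tray_blue, tray_green, tray_white, tray_red's own z axis and vertical below 0.06 rad and (z of tray_blue in the frame of dock between 0.013 and 0.019 m or z of tray_blue in the frame of dock between 0.033 and 0.039 m or z of tray_blue in the frame of dock between 0.053 and 0.059 m or z of tray_blue in the frame of dock between 0.073 and 0.079 m) and (z of tray_green in the frame of dock between 0.013 and 0.019 m or z of tray_green in the frame of dock between 0.033 and 0.039 m or z of tray_green in the frame of dock between 0.053 and 0.059 m or z of tray_green in the frame of dock between 0.073 and 0.079 m) and (z of tray_white in the frame of dock between 0.013 and 0.019 m or z of tray_white in the frame of dock between 0.033 and 0.039 m or z of tray_white in the frame of dock between 0.053 and 0.059 m or z of tray_white in the frame of dock between 0.073 and 0.079 m) and (z of tray_red in the frame of dock between 0.013 and 0.019 m or z of tray_red in the frame of dock between 0.033 and 0.039 m or z of tray_red in the frame of dock between 0.053 and 0.059 m or z of tray_red in the frame of dock between 0.073 and 0.079 m) and z of each of tray_green, tray_white, tray_red in the frame of tray_blue above 0.01 m and z of each of tray_white, tray_red in the frame of tray_green above 0.01 m and z of tray_red in the frame of tray_white above 0.01 m and horizontal distance between wand and stand below 0.012 m and z of wand in the frame of stand between 0.006 and 0.014 m and angle between wand's own z axis and vertical below 0.1 rad and linear speed of each of wand, tray_blue, tray_green, tray_white, tray_red below 0.02 m/s); the robot touches nothing.
It fails at once if a bystander (cup, stamp or marker) is shifted by more than 30 mm or the cup or stamp is tipped (distance of any of near_cup, stamp, marker_pen from where it was at the start of the episode above 0.03 m or angle between any of near_cup, stamp's own z axis and vertical above 0.5 rad).
It fails at once if the wand is pressed on a tray or the dock with more than 40 N (contact force between wand and tray_blue above 40 N or contact force between wand and tray_green above 40 N or contact force between wand and tray_white above 40 N or contact force between wand and tray_red above 40 N or contact force between wand and dock above 40 N).
Of tray_blue, tray_green, tray_white, tray_red only 3 to 4 are there at a start; the rules pass over those that are not, and their reading is None.
At some moment in a run one of tray_blue, tray_green, tray_white, tray_red may be knocked a few centimetres aside while the robot is not near it.
It also fails if it takes over 208 s, if anything falls off the work surface, if the arm or the gripper's body presses on something with over 40 N, if the wrist force passes 120 N, or if a joint passes its speed limit or range.

## Robot

A 7-joint arm with a two-finger parallel gripper is mounted at the origin on the work surface; the furniture and walls round the work are solid. World frame = base frame: x ahead of the robot, y to its left, z up, the work surface at z = 0. Lengths are in m, angles in rad, forces in N, time in s.
With the tool pointing down it reaches from about 0.4 to 0.85 m from the base axis. Payload 4.5 kg.
Tool frame: the origin (TCP) lies at the very end of the fingers, on their centre line; the grasp point (between the pads) lies 19 mm behind it; z points along the fingers, y is the direction in which the jaws open and shut (so a half turn about z gives the same grasp; the last joint's range is limited). The gripper opens to 85 mm and grips with 20 to 120 N. Pads are 22 mm wide; open, the fingers measure 114 mm over their backs; the gripper's body (76 mm by 85 mm) begins 54 mm behind the grasp point. The pads swing forward as they close: fully open they stand 13 mm farther back than shut.
Start: joints at [1.348, 0.689, -0.195, 1.565, 0.157, 0.902, -0.215], TCP at [0.159, -0.605, 0.231] pointing down, gripper open.
Joint ranges: [-3.01, 3.01], [-0.46, 2.08], [-1.47, 1.51], [0.13, 2.56], [-1, 4.14], [0.04, 2.09], [-2.66, 2.66]. Speed limits (rad/s): [2.57, 2.57, 3.14, 3.14, 3.14, 3.14, 3.14].

## Interface

Orientations are given as a unit quaternion [w, x, y, z].
In Python, from cell import bot gives the robot as it stands. The module is installed in compiled form; this text tells all that it offers.
- The arm moves only by the tool step_arm, never from a script. Its argument "moves" is one flat list of numbers, 6 for each row, row after row: the shift along the tool's x, y, z normalised to -1 to 1, where 1 is 0.5 m, then the turn, a rotation vector about the tool's x, y, z normalised to -1 to 1, where 1 is 30 degrees. In form: [tx, ty, tz, rx, ry, rz, tx, ty, tz, rx, ry, rz, ...]. A call has 1 to 20 rows; each row is the pose to reach, as a shift and turn from the pose commanded when the call began, along the tool's axes at that moment; what a row does not reach only later rows make up. A row lasts 1/8 s, in which the tool goes at most 62.5 mm and 10.7 degrees, less where a joint would pass 70% of its speed; a pose out of reach is approached as far as the arm can. A call with a number of a shift or a turn outside -1 to 1 is refused whole. A call with a gripper value outside its range is refused whole. "grip" is the closure, from 0 (fully open) to 1 (shut), set as the call begins (left out, the last holds). The fingers move at their own pace and stop on an object; the grip force is fixed at half the most. Time passes only in rows, so rows that repeat a pose let the fingers close. It gives the time, the measured TCP pose, the force and the opening at its end, in the units of the state.
- bot.get_state(): the state, without advancing time (a new reading comes with each control period).
- bot.snapshot(name): name is "side" or "top"; returns the picture (480x640x3 uint8, red, green, blue); there is no depth.
- bot.calibration(name): a dict with "fov_y" (degrees; the focal length in pixels is half the picture's height over the tangent of half this angle, whatever the lens; pixels are square), "cx", "cy" (the principal point, pixels), "k1" (the pictures are not rectified: a ray, as slopes to the right and down, at radius r is drawn at 1 + k1 r^2 times it, then the intrinsics apply), "world_from_camera" (4x4, takes a point from camera to world coordinates). Camera axes: x right, y down, z forward; pixel columns grow to the right and rows downward; lengths in m; the calibration is good to about 2 mm. A picture is of the moment at which its call begins. calibration takes no time and is no camera call.
- bot.sign_off(): hands the job in, once; it reports no verdict.
Trained networks look in the newest picture that a camera, given by its name, has taken for a name from the list of things; names that differ only in an ending like _2 or _b are one class to them, and where a whole thing is asked for, a point or a joint stands for the part that bears it (a point fixed in the world has none). Each returns a list of dicts, best first, with "score" (0 to 1); they miss things now and then, are a little off and sometimes report something else, mostly with a low value. They report only what shows in the picture. A call takes as long as a camera call. They do not tell look-alikes from the thing itself.
- bot.spot_in(camera, thing): "extent" ([centre column, centre row, width, height] in pixels, round what is visible of it).
- bot.cut_out(camera, thing): "mask" (480x640 bool, what is visible of it) and "extent" ([centre column, centre row, width, height] in pixels, round what is visible of it).
The state is a dict: "t": time; "q": joint angles; "joint_vel": joint speeds; "tau": joint torques, N m; "tool_pos": TCP position; "orientation": TCP orientation; "contact_force": force on the tool from outside, world axes, zero at the start; "wrist_torque": the same for the moment, N m; "width": finger opening in m.
Only numpy, scipy, OpenCV 4.12 (cv2) and the standard library are available. Lean on these libraries where they do the work, as an engineer would, in place of code of your own. Each camera call takes 0.05 s, during which the arm holds its last target.

## Working session

There is one attempt and no reset: what is moved stays moved. The work goes in short steps, Python scripts to look and compute and a tool call to move; the robot and the scene stay as the last step left them, time stands still between calls to the robot, and variables do not carry over. Pictures are saved under pics/ and viewed, and the job is handed in when it is done.

Besides the shell and the picture viewer there is one more tool, called after "Emit:" as name(argument=value, ...) on one line, values as JSON. step_arm: Moves the arm, as the interface text tells. Its arguments: {"type":"object","properties":{"moves":{"type":"array"},"grip":{"type":"number"}},"required":["moves"]}

```bash
mkdir -p pics
python3 - <<'E'
from cell import bot
import cv2
for n in("side","top"):
    im=bot.snapshot(n); cv2.imwrite(f"pics/{n}0.png",im[:,:,::-1])
    print(n,bot.calibration(n))
print(bot.get_state())
E
```

```text
side {'fov_y': 50.68597301606198, 'cx': 319.48230539334725, 'cy': 233.97007724538162, 'k1': -0.12171217622888525, 'world_from_camera': array([[-0.8276299 , -0.30540384,  0.47091107, -0.19134267],
       [-0.56103438,  0.474667  , -0.67818262,  0.87067813],
       [-0.01640637, -0.82548151, -0.56419066,  0.82173575],
       [ 0.        ,  0.        ,  0.        ,  1.        ]])}
top {'fov_y': 45.09720100449497, 'cx': 313.4806687046519, 'cy': 238.42372989741833, 'k1': -0.026846837139616837, 'world_from_camera': array([[-1.28949572e-03, -9.81342593e-01,  1.92262979e-01,
         1.79802216e-01],
       [-9.99998956e-01,  1.14018907e-03, -8.87213296e-04,
        -5.94656255e-02],
       [ 6.51444049e-04, -1.92263922e-01, -9.81343039e-01,
         1.40929902e+00],
       [ 0.00000000e+00,  0.00000000e+00,  0.00000000e+00,
         1.00000000e+00]])}
{'t': 0.1, 'q': array([ 1.3477982 ,  0.6899312 , -0.19454259,  1.56622629,  0.15728233,
        0.90254917, -0.21509751]), 'joint_vel': array([-1.90181989e-05, -2.07009435e-04,  1.35620918e-03, -1.61930112e-03,
        1.24238601e-03,  5.91780884e-04,  9.10784403e-04]), 'tau': array([-3.41242820e-03, -5.40607095e+01, -1.27161831e+00, -1.58986419e+01,
        9.34581505e-03,  4.36812450e-03,  1.47140804e-05]), 'tool_pos': array([ 0.15855963, -0.60393687,  0.2305491 ]), 'orientation': array([-8.46584713e-04,  9.91762442e-01,  1.28087924e-01, -1.60290928e-04]), 'contact_force': array([-0.03342018, -0.27884024, -0.59761869]), 'wrist_torque': array([ 0.00135756, -0.00143009, -0.02108314]), 'width': 0.08498329817489607}
```

View pics/top0.png

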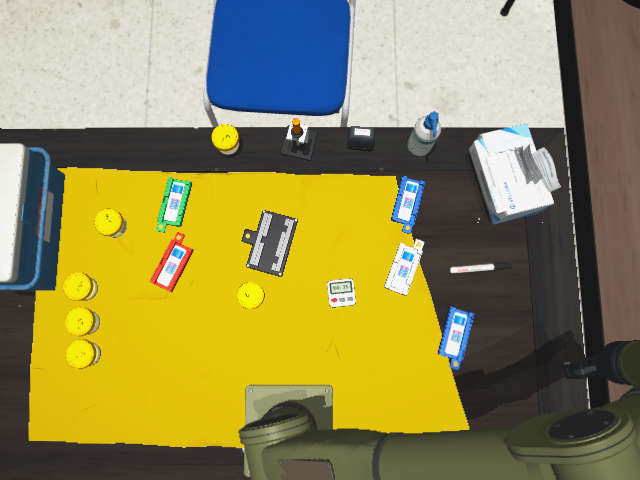

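View pics/side0.png

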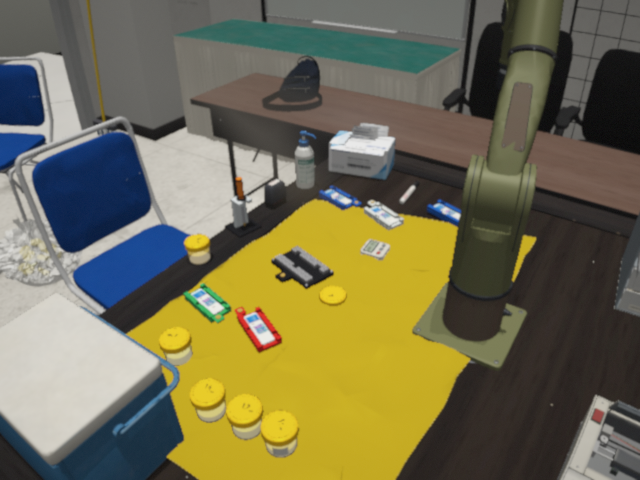

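```bash
cat > h.py <<'E'
import numpy as np, cv2
from cell import bot
from scipy.spatial.transform import Rotation as Rot
from scipy.optimize import minimize
CAL={}
def cal(n):
    if n not in CAL: CAL[n]=bot.calibration(n)
    return CAL[n]
def proj(n,P):
    c=cal(n);T=np.linalg.inv(c["world_from_camera"]);P=np.atleast_2d(P)
    p=P@T[:3,:3].T+T[:3,3]; u=p[:,:2]/p[:,2:]
    r2=(u**2).sum(1,keepdims=True);u=u*(1+c["k1"]*r2)
    f=240/np.tan(np.radians(c["fov_y"]/2))
    return u*f+[c["cx"],c["cy"]]
def unproj(n,uv,z):
    c=cal(n);f=240/np.tan(np.radians(c["fov_y"]/2));d=(np.array(uv,float)-[c["cx"],c["cy"]])/f
    u=d.copy()
    for _ in range(20): u=d/(1+c["k1"]*(u@u))
    T=c["world_from_camera"];r=T[:3,:3]@[u[0],u[1],1];o=T[:3,3]
    return o+r*(z-o[2])/r[2]
def box(x0,x1,y0,y1,z0,z1): return np.array([[x,y,z] for x in(x0,x1) for y in(y0,y1) for z in(z0,z1)])/1000.
EAR={'blue':(1,1),'green':(1,-1),'white':(-1,1),'red':(-1,-1)}
def tray_parts(c):
    sx,sy=EAR[c]; ya,yb=(29-22,29) if sy>0 else (-29,-7)
    # ear 24 along x? 24x22: pad 11 out => ear spans 58..80(22) ; width 24
    y0,y1=(5,29) if sy>0 else (-29,-5)
    x0,x1=(58,80) if sx>0 else (-80,-58)
    return [box(-58,58,-29,29,8,28),box(x0,x1,y0,y1,22,28)]
def dock_parts(): return [box(-75,75,-46,46,0,12),box(-58,58,-29,29,12,24),box(-12,12,-74,-46,8,16)]
def sil(n,parts,p,z=0,S=4):
    x,y,a=p;R=np.array([[np.cos(a),-np.sin(a),0],[np.sin(a),np.cos(a),0],[0,0,1]])
    m=np.zeros((480*1,640*1),np.float32);out=None
    polys=[]
    for b in parts:
        q=proj(n,b@R.T+[x,y,z]);polys.append(cv2.convexHull(q.astype(np.float32))[:,0])
    return polys
def render(polys,roi,S=6):
    x0,y0,w,h=roi;m=np.zeros((h*S,w*S),np.uint8)
    for q in polys:
        cv2.fillConvexPoly(m,np.round(((q+0.5-[x0,y0])*S-0.5)*16).astype(np.int32),1,shift=4)
    return cv2.resize(m.astype(np.float32),(w,h),interpolation=cv2.INTER_AREA)
def fit(masks,parts,p0,z=0):
    # masks: {cam:mask}
    rois={}
    for n,m in masks.items():
        ys,xs=np.where(m);x0,y0=max(xs.min()-12,0),max(ys.min()-12,0)
        rois[n]=(x0,y0,min(xs.max()+12,640)-x0,min(ys.max()+12,480)-y0)
    def cost(p):
        t=0
        for n,m in masks.items():
            r=rois[n];a=render(sil(n,parts,p,z),r);b=m[r[1]:r[1]+r[3],r[0]:r[0]+r[2]].astype(np.float32)
            t+=np.abs(a-b).sum()/b.sum()
        return t
    best=None
    for da in(0,):
        s=np.array(p0)+[[0,0,0],[.02,0,0],[0,.02,0],[0,0,.2]]
        r=minimize(cost,p0,method='Nelder-Mead',options=dict(initial_simplex=s,xatol=1e-4,fatol=1e-4,maxiter=300))
        s=r.x+np.array([[0,0,0],[.004,0,0],[0,.004,0],[0,0,.05]])
        r=minimize(cost,r.x,method='Nelder-Mead',options=dict(initial_simplex=s,xatol=1e-4,fatol=1e-4,maxiter=300))
    return r.x,r.fun
def crop(im,c,w,k,name,polys=()):
    x0,y0=int(c[0]-w/2),int(c[1]-w*.375);x0=max(x0,0);y0=max(y0,0)
    a=im[y0:y0+int(w*.75),x0:x0+w,::-1];a=cv2.resize(a,None,fx=k,fy=k,interpolation=cv2.INTER_CUBIC)
    for q in polys: cv2.polylines(a,[np.round((q+.5-[x0,y0])*k).astype(np.int32)],True,(255,0,255),1)
    cv2.imwrite("pics/"+name,a)
E
python3 - <<'E'
from h import *
import pickle
imgs={n:bot.snapshot(n) for n in("top","side")}
M={}
for n in imgs:
    for t in("tray_blue","tray_green","tray_white","tray_red","dock","wand","stand","near_cup","stamp","marker_pen"):
        r=bot.cut_out(n,t); M[n,t]=r
        print(n,t,[(round(d["score"],2),[round(float(v),1) for v in d["extent"]]) for d in r])
pickle.dump((imgs,M),open("m0.pkl","wb"))
E
```

```text
top tray_blue [(0.64, [458.7, 339.3, 38.8, 57.4]), (0.59, [406.1, 205.1, 29.9, 57.4]), (0.37, [296.6, 130.7, 17.4, 25.7])]
top tray_green [(0.68, [173.1, 205.1, 38.6, 56.4]), (0.33, [298.9, 143.6, 35.7, 38.1])]
top tray_white [(0.88, [403.2, 266.3, 36.7, 54.4])]
top tray_red [(0.88, [171.0, 262.1, 43.8, 61.0])]
top dock [(0.68, [271.0, 245.4, 51.0, 66.5])]
top wand [(0.64, [296.8, 127.4, 13.7, 20.0]), (0.31, [269.7, 241.6, 56.6, 63.2])]
top stand [(0.94, [299.2, 140.8, 37.0, 39.2])]
top near_cup [(0.56, [225.2, 138.2, 24.5, 34.5])]
top stamp [(0.57, [361.0, 136.4, 28.6, 23.6])]
top marker_pen [(0.94, [481.0, 267.2, 59.2, 5.7])]
side tray_blue [(0.92, [444.9, 213.2, 37.8, 28.1]), (0.61, [339.5, 200.7, 41.3, 26.4])]
side tray_green [(0.95, [208.1, 302.7, 51.6, 38.2])]
side tray_white [(0.85, [384.9, 216.1, 39.1, 29.5])]
side tray_red [(0.86, [257.4, 327.9, 47.6, 42.9])]
side dock [(0.9, [304.4, 268.4, 64.4, 45.0]), (0.74, [384.6, 213.9, 39.6, 26.9]), (0.57, [340.3, 198.2, 39.8, 26.2])]
side wand [(0.68, [240.3, 199.5, 8.4, 41.2])]
side stand [(0.98, [244.0, 215.1, 33.3, 43.0])]
side near_cup []
side stamp [(0.95, [276.0, 196.2, 20.6, 30.3])]
side marker_pen []
```

```bash
cat >> h.py <<'E'
def initpose(mask,n='top',z=.028):
    ys,xs=np.where(mask);c=np.array([xs.mean(),ys.mean()])
    rng=np.random.default_rng(0);k=rng.permutation(len(xs))[:150]
    P=np.array([unproj(n,(xs[i],ys[i]),z)[:2] for i in k]);m=P.mean(0)
    w,v=np.linalg.eigh(np.cov((P-m).T));d=v[:,1]
    return m[0],m[1],np.arctan2(d[1],d[0])
def fit2(masks,parts,z=0,n='top'):
    p=initpose(masks[n],n,z+.028)
    return min((fit(masks,parts,(p[0],p[1],p[2]+k),z) for k in(0,np.pi)),key=lambda r:r[1])
E
cat > s1.py <<'E'
from h import *
import pickle
imgs,M=pickle.load(open("m0.pkl","rb"))
idx={('top','tray_blue'):1,('side','tray_blue'):1}
for t in("tray_blue","tray_green","tray_white","tray_red","dock"):
    parts=dock_parts() if t=="dock" else tray_parts(t[5:])
    mk={n:M[n,t][idx.get((n,t),0)]["mask"] for n in("top","side")}
    for sel in(("top",),("side",),("top","side")):
        if sel==("side",): p,c=fit({"side":mk["side"]},parts,pt)
        else:
            p,c=fit2({n:mk[n] for n in sel},parts)
        if sel==("top",): pt=p
        print(t,sel,p.round(4),round(c,3))
    for n in imgs:
        q=proj(n,[[p[0],p[1],.02]])[0]
        crop(imgs[n],q,80,8,f"f_{t}_{n}.png",sil(n,parts,p))
E
python3 s1.py
python3 -c "
import cv2,numpy as np
r=[np.hstack([cv2.resize(cv2.imread(f'pics/f_{t}_{n}.png'),(400,300)) for n in('top','side')]) for t in('tray_blue','dock')]
cv2.imwrite('pics/a.png',np.vstack(r))
r=[np.hstack([cv2.resize(cv2.imread(f'pics/f_{t}_{n}.png'),(266,200)) for n in('top','side')]) for t in('tray_green','tray_white','tray_red')]
cv2.imwrite('pics/b.png',np.vstack(r))"
```

```text
tray_blue ('top',) [ 0.547  -0.2946  2.8774] 0.069
tray_blue ('side',) [ 0.5484 -0.2909  2.7942] 0.186
tray_blue ('top', 'side') [ 0.547  -0.2942  2.8659] 0.279
tray_green ('top',) [0.5459 0.2855 2.9379] 0.049
tray_green ('side',) [0.5432 0.2873 2.9308] 0.074
tray_green ('top', 'side') [0.5452 0.2863 2.939 ] 0.143
tray_white ('top',) [ 0.3762 -0.2776  2.7831] 0.064
tray_white ('side',) [ 0.3759 -0.2773  2.8097] 0.132
tray_white ('top', 'side') [ 0.3762 -0.2776  2.7828] 0.198
tray_red ('top',) [0.3853 0.2854 2.7005] 0.052
tray_red ('side',) [0.3847 0.2868 2.6774] 0.087
tray_red ('top', 'side') [0.3854 0.2859 2.6886] 0.147
dock ('top',) [0.444  0.042  2.8812] 0.061
dock ('side',) [0.4452 0.0402 2.8803] 0.058
dock ('top', 'side') [0.4447 0.0413 2.8785] 0.123
```

View pics/a.png

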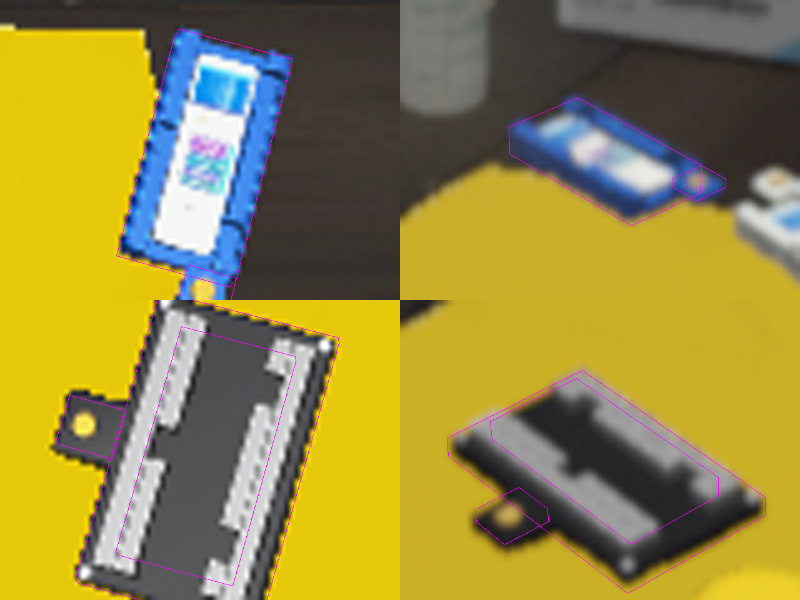

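View pics/b.png

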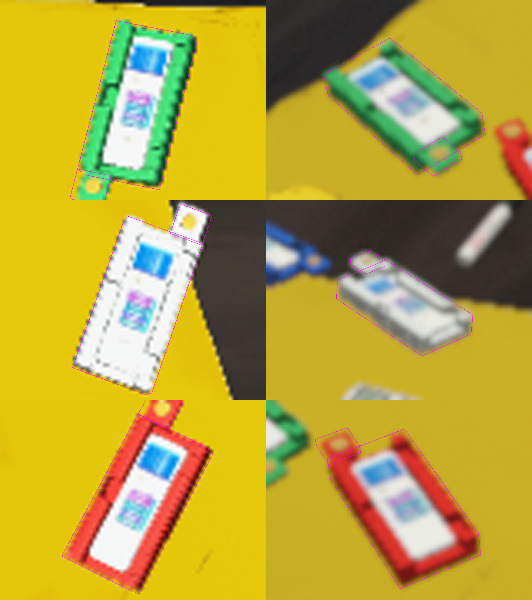

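```bash
cat > g.py <<'E'
import sys
from h import *
def go(x,y,z,yaw,tilt0=True):
    s=bot.get_state();w,a,b,c=s["orientation"];R=Rot.from_quat([a,b,c,w]).as_matrix()
    Rt=Rot.from_euler('z',yaw).as_matrix()@np.diag([1,-1,-1])
    d=R.T@(np.array([x,y,z])-s["tool_pos"]);rv=Rot.from_matrix(R.T@Rt).as_rotvec()
    print("t %.2f pos %s yaw %.4f w %.4f F %s"%(s["t"],s["tool_pos"].round(4),np.arctan2(R[1,0],R[0,0]),s["width"],s["contact_force"].round(1)))
    print("row",(d/.5).round(3).tolist(),(np.degrees(rv)/30).round(3).tolist(),"min rows",round(max(np.linalg.norm(d)/.0625,np.degrees(np.linalg.norm(rv))/10.7),1))
if __name__=="__main__": go(*map(float,sys.argv[1:5]))
E
python3 g.py .547 -.2942 .2 -.27
```

```text
t 1.20 pos [ 0.1587 -0.6045  0.2313] yaw 0.2568 w 0.0853 F [ 0.3 -0.8 -0.2]
row [0.909, -0.403, 0.063] [0.0, -0.0, 1.006] min rows 8.0
```

Emit:
step_arm(moves=[0.1,-0.045,0.007,0,0,0.11,0.2,-0.09,0.014,0,0,0.22,0.3,-0.135,0.021,0,0,0.33,0.4,-0.18,0.028,0,0,0.44,0.5,-0.222,0.035,0,0,0.55,0.6,-0.266,0.042,0,0,0.66,0.7,-0.31,0.049,0,0,0.77,0.8,-0.355,0.056,0,0,0.88,0.87,-0.386,0.06,0,0,0.96,0.909,-0.403,0.063,0,0,1,0.909,-0.403,0.063,0,0,1,0.909,-0.403,0.063,0,0,1], grip=0)

```text
t: 2.7
tool_pos: [0.5459, -0.2956, 0.1998]
orientation: [0.001, 0.991, -0.134, -0.0]
contact_force: [-0.9, -1.0, -1.2]
width: 0.0851
```

```bash
python3 - <<'E'
from h import *
im=bot.snapshot("top"); cv2.imwrite("pics/t1.png",im[:,:,::-1])
E
python3 g.py .547 -.2942 .006 -.27
```

```text
t 2.75 pos [ 0.5457 -0.2959  0.1999] yaw -0.2689 w 0.0852 F [-0.3  0.4  0.8]
row [0.002, -0.005, 0.388] [0.003, 0.001, 0.002] min rows 3.1
```

View pics/t1.png

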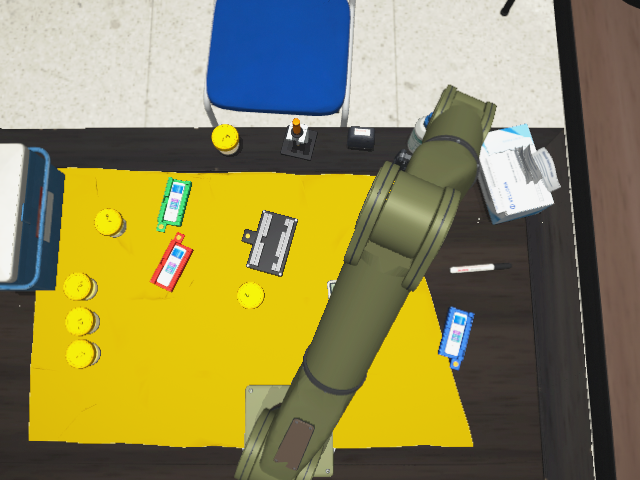

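Run:
```python
from h import *
im=bot.snapshot("side"); crop(im,(360,160),240,3,"s1.png")
```

```text
(no output)
```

View pics/s1.png

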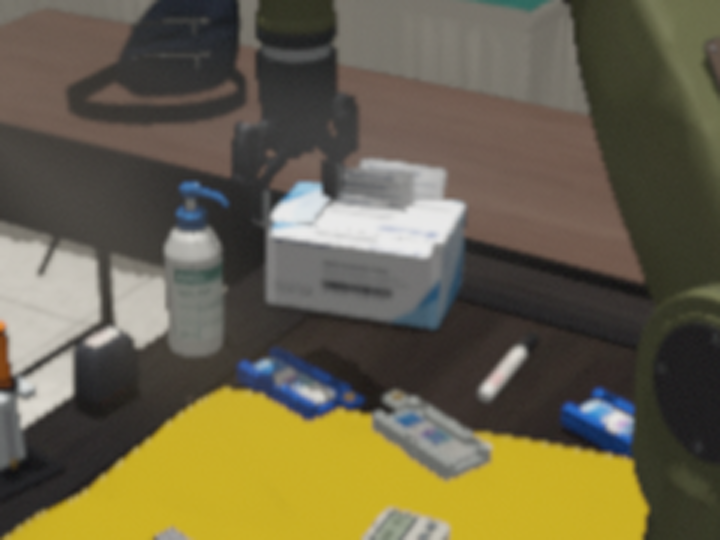

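Emit:
step_arm(moves=[0.002,-0.004,0.07,0,0,0,0.002,-0.004,0.15,0,0,0,0.002,-0.004,0.23,0,0,0,0.002,-0.004,0.3,0,0,0,0.002,-0.004,0.35,0,0,0,0.002,-0.004,0.375,0,0,0,0.002,-0.004,0.388,0,0,0,0.002,-0.004,0.388,0,0,0])

```text
t: 3.8
tool_pos: [0.5488, -0.293, 0.0062]
orientation: [0.0, 0.991, -0.133, 0.0]
contact_force: [0.7, 0.7, 0.2]
width: 0.0856
```

Emit:
step_arm(moves=[0,0,0,0,0,0,0,0,0,0,0,0,0,0,0,0,0,0,0,0,0,0,0,0,0,0,0,0,0,0,0,0,0,0,0,0], grip=1)

```text
t: 4.55
tool_pos: [0.5493, -0.2928, 0.0071]
orientation: [0.0, 0.991, -0.133, 0.001]
contact_force: [-0.6, 0.9, 5.7]
width: 0.0567
```

```bash
python3 g.py .549 -.2928 .15 -.262;python3 g.py .4447 .0412 .12 -.262
```

```text
t 4.55 pos [ 0.5493 -0.2928  0.0071] yaw -0.2667 w 0.0567 F [-0.6  0.9  5.7]
row [-0.0, 0.0, -0.286] [0.001, -0.003, -0.009] min rows 2.3
t 4.55 pos [ 0.5493 -0.2928  0.0071] yaw -0.2667 w 0.0567 F [-0.6  0.9  5.7]
row [-0.378, -0.589, -0.227] [0.001, -0.003, -0.009] min rows 5.9
```

Emit:
step_arm(moves=[0,0,-0.05,0,0,0,0,0,-0.12,0,0,0,0,0,-0.2,0,0,0,-0.02,-0.04,-0.26,0,0,0,-0.07,-0.11,-0.28,0,0,0,-0.13,-0.2,-0.28,0,0,0,-0.19,-0.3,-0.28,0,0,0,-0.25,-0.4,-0.28,0,0,0,-0.31,-0.49,-0.28,0,0,0,-0.35,-0.55,-0.26,0,0,-0.01,-0.37,-0.58,-0.24,0,0,-0.01,-0.378,-0.589,-0.227,0,0,-0.01,-0.378,-0.589,-0.227,0,0,-0.01,-0.378,-0.589,-0.227,0,0,-0.01])

```text
t: 6.3
tool_pos: [0.4446, 0.0402, 0.1195]
orientation: [0.0, 0.991, -0.131, 0.001]
contact_force: [0.0, 0.0, -1.3]
width: 0.0567
```

```bash
cat > hand.py <<'E'
import sys
from h import *
# fit tray in hand: colour, origin z = tcp z - off
col=sys.argv[1];off=float(sys.argv[2]);name=sys.argv[3]
s=bot.get_state();tp=s["tool_pos"]
w,a,b,c=s["orientation"];R=Rot.from_quat([a,b,c,w]).as_matrix();yaw=np.arctan2(R[1,0],R[0,0])
print("tcp",tp.round(4),"yaw",yaw.round(4),"w",s["width"].round(4),"F",s["contact_force"].round(1))
z=tp[2]-off
for n in("side","top"):
    im=bot.snapshot(n);r=bot.cut_out(n,"tray_"+col)
    q=proj(n,[[tp[0],tp[1],z+.02]])[0]
    r=[d for d in r if np.hypot(d["extent"][0]-q[0],d["extent"][1]-q[1])<35]
    print(n,"expect",q.round(1),[(round(d["score"],2),np.round(d["extent"],1).tolist()) for d in r])
    p0=(tp[0],tp[1],yaw+np.pi)
    if r and n=="side":
        p,cst=fit({n:r[0]["mask"]},tray_parts(col),p0,z);print(" fit",p.round(4),cst.round(3))
        crop(im,q,100,8,name+"_"+n+".png",sil(n,tray_parts(col),p,z)+sil(n,dock_parts(),(.4447,.0412,2.88)))
    else: crop(im,q,100,6,name+"_"+n+".png",sil(n,tray_parts(col),p0,z))
E
python3 hand.py blue .0065 hb
```

```text
Traceback (most recent call last):
  File "hand.py", line 7, in <module>
    print("tcp",tp.round(4),"yaw",yaw.round(4),"w",s["width"].round(4),"F",s["contact_force"].round(1))
                                                   ^^^^^^^^^^^^^^^^
AttributeError: 'float' object has no attribute 'round'
```

```bash
sed -i 's/s\["width"\].round(4)/round(s["width"],4)/' hand.py; python3 hand.py blue .0065 hb
```

```text
tcp [0.4446 0.0402 0.1195] yaw -0.2636 w 0.0567 F [ 0.   0.  -1.3]
side expect [299.6 225.9] [(0.73, [304.6, 230.4, 48.3, 32.3])]
 fit [0.4418 0.0397 2.8447] 0.408
top expect [268.8 232. ] [(0.69, [272.4, 240.6, 28.1, 61.1])]
```

View pics/hb_side.png

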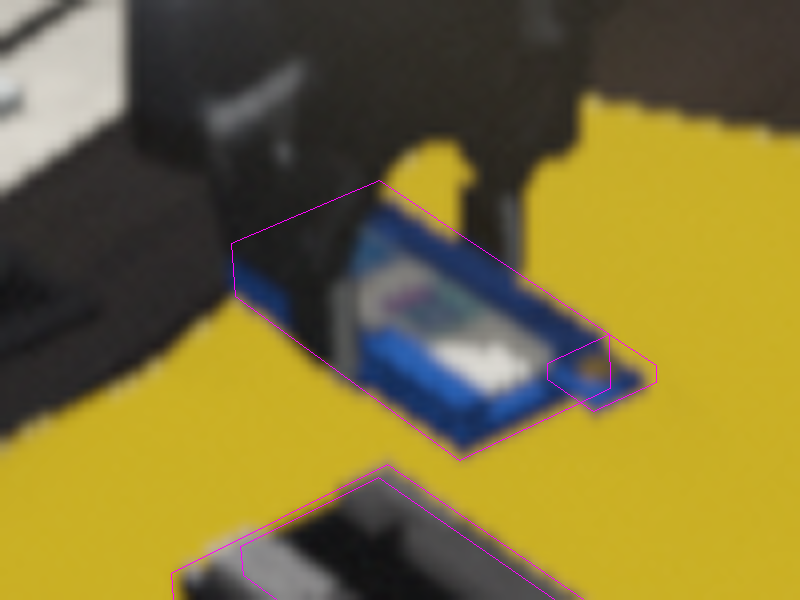

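View pics/hb_top.png

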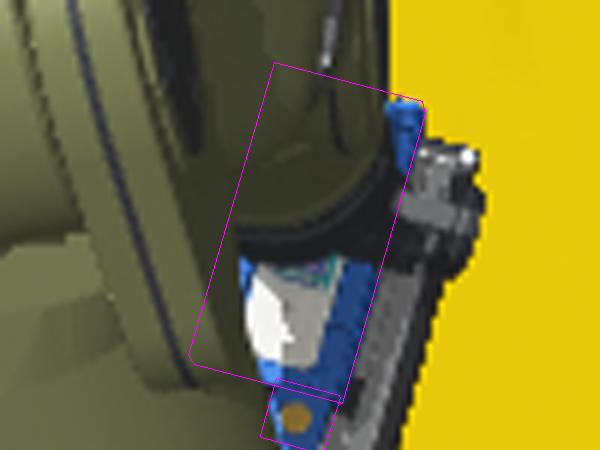

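Run:
```python
from h import *
im=bot.snapshot("side");s=bot.get_state();tp=s["tool_pos"];z=tp[2]-.0065
q=proj("side",[[tp[0],tp[1],z+.02]])[0]
p0=(tp[0],tp[1],np.pi-.2636)
crop(im,q+[5,5],70,11,"hb2.png",sil("side",tray_parts("blue"),p0,z))
```

```text
(no output)
```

View pics/hb2.png

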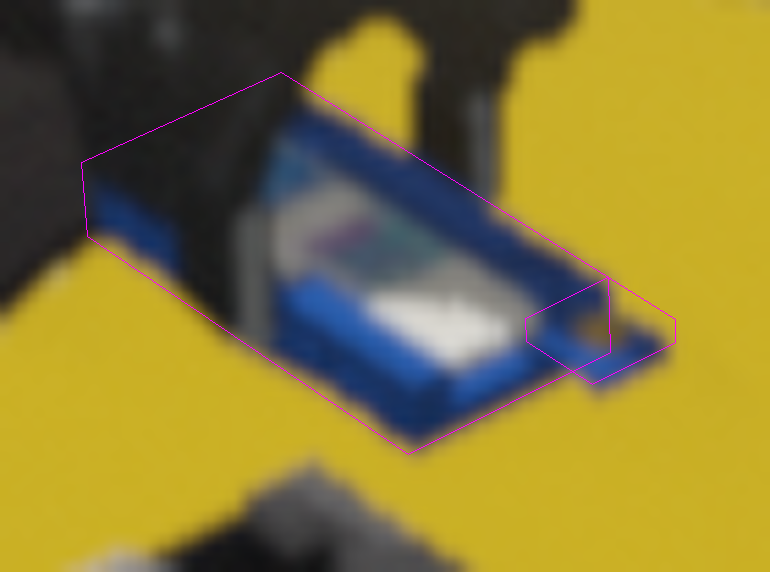

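```bash
python3 g.py .4447 .0412 .034 -.262
```

```text
t 6.55 pos [0.4443 0.0409 0.1195] yaw -0.2626 w 0.0562 F [ 0.6 -0.3 -3.1]
row [0.0, -0.001, 0.171] [-0.0, -0.001, -0.001] min rows 1.4
```

Emit:
step_arm(moves=[0,0,0.05,0,0,0,0,0,0.1,0,0,0,0,0,0.15,0,0,0,0,0,0.171,0,0,0,0,0,0.171,0,0,0,0,0,0.175,0,0,0,0,0,0.179,0,0,0,0,0,0.183,0,0,0,0,0,0.183,0,0,0])

```text
t: 7.68
tool_pos: [0.4446, 0.0414, 0.0283]
orientation: [-0.0, 0.991, -0.131, 0.001]
contact_force: [-0.7, 0.7, -2.6]
width: 0.0564
```

Emit:
step_arm(moves=[0,0,0.003,0,0,0,0,0,0.006,0,0,0,0,0,0.009,0,0,0,0,0,0.012,0,0,0,0,0,0.012,0,0,0])

```text
t: 8.3
tool_pos: [0.4454, 0.0418, 0.0232]
orientation: [0.0, 0.991, -0.13, -0.002]
contact_force: [-1.4, 1.3, 1.3]
width: 0.0566
```

Emit:
step_arm(moves=[0,0,0.002,0,0,0,0,0,0.002,0,0,0])

```text
t: 8.55
tool_pos: [0.4454, 0.0418, 0.0231]
orientation: [-0.0, 0.991, -0.13, -0.002]
contact_force: [-2.7, 2.1, 10.8]
width: 0.0568
```

Emit:
step_arm(moves=[0,0,0,0,0,0,0,0,0,0,0,0,0,0,0,0,0,0,0,0,0,0,0,0], grip=0)

```text
t: 9.05
tool_pos: [0.4458, 0.0414, 0.0222]
orientation: [0.001, 0.991, -0.13, -0.002]
contact_force: [-0.5, 0.6, 0.1]
width: 0.0851
```

```bash
python3 g.py .4447 .0412 .2 -.262
```

```text
t 9.05 pos [0.4458 0.0414 0.0222] yaw -0.2616 w 0.0851 F [-0.5  0.6  0.1]
row [-0.003, 0.002, -0.356] [0.003, 0.006, 0.001] min rows 2.8
```

Emit:
step_arm(moves=[0,0,-0.08,0,0,0,0,0,-0.2,0,0,0,0,0,-0.3,0,0,0,0,0,-0.356,0,0,0])

```text
t: 9.55
tool_pos: [0.4468, 0.0416, 0.2025]
orientation: [0.0, 0.991, -0.13, -0.0]
contact_force: [-0.5, 0.1, -0.6]
width: 0.0855
```

```bash
cat > look.py <<'E'
import sys
from h import *
# look.py tag name... : fit trays on table (z=0)
tag=sys.argv[1]
imgs={n:bot.snapshot(n) for n in("top","side")}
for n in imgs: cv2.imwrite(f"pics/{tag}_{n}.png",imgs[n][:,:,::-1])
for c in sys.argv[2:]:
    mk={}
    for n in imgs:
        r=bot.cut_out(n,"tray_"+c)
        print(n,c,[(round(d["score"],2),np.round(d["extent"],1).tolist()) for d in r])
        if r: mk[n]=r[0]["mask"]
    for n in mk:
        p,f=fit2({n:mk[n]},tray_parts(c),n=n);print(" ",n,p.round(4),round(f,3))
E
python3 look.py a1 green red white; python3 g.py .5452 .2863 .2 -.2026
```

```text
top green [(0.49, [170.8, 180.5, 6.7, 7.8])]
side green [(0.69, [207.9, 301.8, 49.7, 40.6])]
  top [0.6994 0.4235 0.8811] 1.0
  side [0.5421 0.2866 2.9397] 0.083
top red [(0.67, [268.6, 254.3, 49.1, 47.6]), (0.48, [181.3, 271.2, 18.7, 27.4])]
side red [(0.79, [259.0, 328.5, 46.3, 46.7]), (0.31, [239.4, 200.3, 11.5, 47.4]), (0.16, [304.6, 274.2, 65.8, 35.7])]
  top [0.4203 0.0774 0.5537] 1.352
  side [0.3835 0.2867 2.6839] 0.073
top white [(0.6, [405.1, 266.8, 40.8, 54.6]), (0.4, [266.1, 252.2, 50.5, 45.1]), (0.31, [269.8, 252.1, 29.3, 47.2]), (0.23, [181.9, 271.5, 14.5, 25.3])]
side white [(0.69, [383.5, 215.8, 41.2, 31.3])]
  top [ 0.3776 -0.2773  2.7789] 0.06
  side [ 0.3749 -0.2763  2.7651] 0.104
t 9.95 pos [0.4457 0.0416 0.1992] yaw -0.2618 w 0.0851 F [-0.4  0.5  0.2]
row [0.066, -0.524, -0.003] [0.004, 0.011, -0.113] min rows 4.2
```

View pics/a1_side.png

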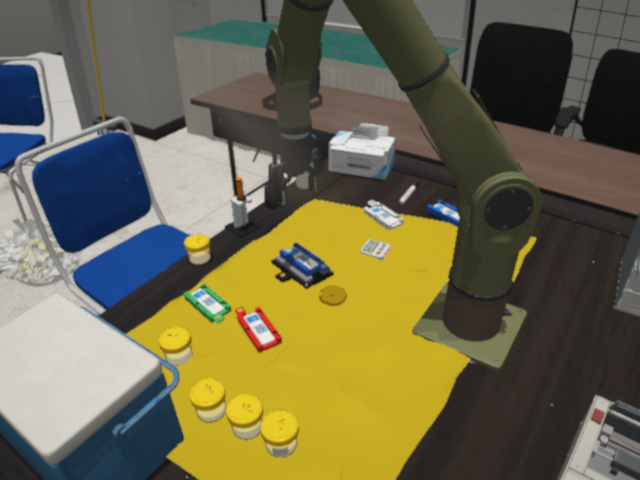

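Emit:
step_arm(moves=[0.012,-0.1,-0.003,0,0,-0.02,0.024,-0.2,-0.003,0,0,-0.04,0.036,-0.3,-0.003,0,0,-0.06,0.048,-0.4,-0.003,0,0,-0.09,0.06,-0.49,-0.003,0,0,-0.113,0.066,-0.524,-0.003,0,0,-0.113,0.066,-0.524,-0.003,0,0,-0.113,0.066,-0.524,-0.003,0,0,-0.113])

```text
t: 10.95
tool_pos: [0.5456, 0.2843, 0.2007]
orientation: [0.001, 0.995, -0.102, -0.002]
contact_force: [-0.8, 0.5, -0.6]
width: 0.0855
```

```bash
python3 g.py .5452 .2864 .0065 -.2026
```

```text
t 10.95 pos [0.5456 0.2843 0.2007] yaw -0.2047 w 0.0855 F [-0.8  0.5 -0.6]
row [0.0, -0.005, 0.388] [0.005, 0.008, -0.004] min rows 3.1
```

Emit:
step_arm(moves=[0,-0.004,0.07,0,0,0,0,-0.004,0.15,0,0,0,0,-0.004,0.23,0,0,0,0,-0.004,0.3,0,0,0,0,-0.004,0.35,0,0,0,0,-0.004,0.375,0,0,0,0,-0.004,0.388,0,0,0,0,-0.004,0.388,0,0,0])

```text
t: 11.95
tool_pos: [0.5461, 0.2878, 0.0078]
orientation: [0.0, 0.995, -0.101, -0.001]
contact_force: [-0.0, -0.4, 0.3]
width: 0.0853
```

```bash
python3 g.py .5452 .2864 .0065 -.2026
```

```text
t 11.95 pos [0.5461 0.2878 0.0078] yaw -0.2028 w 0.0853 F [-0.  -0.4  0.3]
row [-0.001, 0.003, 0.003] [0.002, 0.005, -0.0] min rows 0.0
```

Emit:
step_arm(moves=[-0.001,0.002,0.002,0,0,0,-0.001,0.002,0.002,0,0,0,-0.001,0.002,0.002,0,0,0,-0.001,0.002,0.002,0,0,0,-0.001,0.002,0.002,0,0,0,-0.001,0.002,0.002,0,0,0], grip=1)

```text
t: 12.7
tool_pos: [0.5456, 0.2872, 0.0074]
orientation: [0.0, 0.995, -0.101, -0.001]
contact_force: [-0.9, -1.2, 6.5]
width: 0.0566
```

```bash
python3 g.py .4454 .0416 .12 -.262
```

```text
t 12.70 pos [0.5456 0.2872 0.0074] yaw -0.2024 w 0.0566 F [-0.9 -1.2  6.5]
row [-0.098, 0.522, -0.225] [0.001, 0.004, 0.114] min rows 4.6
```

Emit:
step_arm(moves=[0,0,-0.05,0,0,0,0,0,-0.12,0,0,0,0,0,-0.2,0,0,0,-0.006,0.03,-0.26,0,0,0.01,-0.018,0.1,-0.28,0,0,0.02,-0.036,0.19,-0.28,0,0,0.04,-0.053,0.28,-0.28,0,0,0.06,-0.07,0.37,-0.28,0,0,0.08,-0.085,0.45,-0.27,0,0,0.1,-0.095,0.5,-0.25,0,0,0.114,-0.099,0.522,-0.225,0,0,0.114,-0.099,0.522,-0.225,0,0,0.114,-0.099,0.522,-0.225,0,0,0.114])

```text
t: 14.32
tool_pos: [0.445, 0.0422, 0.1195]
orientation: [0.0, 0.991, -0.13, -0.001]
contact_force: [0.6, 0.0, -3.1]
width: 0.0566
```

```bash
python3 g.py .4450 .0414 .055 -.262
```

```text
t 14.32 pos [0.445  0.0422 0.1195] yaw -0.2612 w 0.0566 F [ 0.6  0.  -3.1]
row [0.001, 0.002, 0.129] [0.001, 0.005, 0.002] min rows 1.0
```

Emit:
step_arm(moves=[0,0.001,0.04,0,0,0,0,0.001,0.09,0,0,0,0,0.001,0.125,0,0,0,0,0.001,0.129,0,0,0,0,0.001,0.133,0,0,0,0,0.001,0.137,0,0,0,0,0.001,0.141,0,0,0,0,0.001,0.145,0,0,0,0,0.001,0.145,0,0,0])

```text
t: 15.45
tool_pos: [0.4447, 0.0411, 0.0496]
orientation: [-0.001, 0.991, -0.131, 0.0]
contact_force: [-2.1, 2.3, 31.9]
width: 0.0567
```

Emit:
step_arm(moves=[0,0,-0.005,0,0,0,-0.002,0,-0.005,0,0,0,-0.003,0,-0.005,0,0,0,-0.003,0,-0.002,0,0,0,-0.003,0,0,0,0,0,-0.003,0,0,0,0,0])

```text
t: 16.2
tool_pos: [0.4445, 0.0412, 0.0495]
orientation: [-0.0, 0.991, -0.131, 0.001]
contact_force: [-0.0, 1.6, 33.4]
width: 0.0568
```

Emit:
step_arm(moves=[0,0,-0.012,0,0,0,0,0,-0.012,0,0,0,0,0,-0.012,0,0,0])

```text
t: 16.58
tool_pos: [0.4425, 0.0414, 0.0524]
orientation: [0.001, 0.991, -0.131, -0.002]
contact_force: [0.3, -0.1, -3.5]
width: 0.0566
```

Run:
```python
from h import *
s=bot.get_state();tp=s["tool_pos"];print(tp,s["contact_force"])
z=tp[2]-.0073
for n in("side","top"):
    im=bot.snapshot(n);q=proj(n,[[tp[0],tp[1],z+.01]])[0]
    crop(im,q+([5,5] if n=="side" else [0,10]),80,10,f"g1_{n}.png")
    crop(im,q+([5,5] if n=="side" else [0,10]),80,10,f"g1p_{n}.png",sil(n,tray_parts("green"),(tp[0],tp[1],2.88),z)+sil(n,tray_parts("blue"),(.4437,.0422,2.88),.016))
```

```text
[0.44253659 0.04143161 0.05242059] [ 0.31545109 -0.12194325 -3.51506132]
```

View pics/g1_side.png

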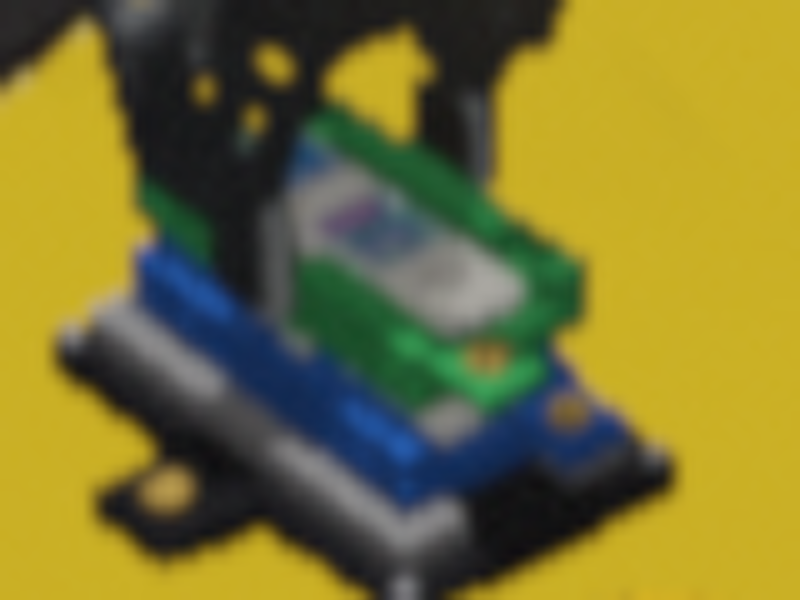

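View pics/g1p_side.png

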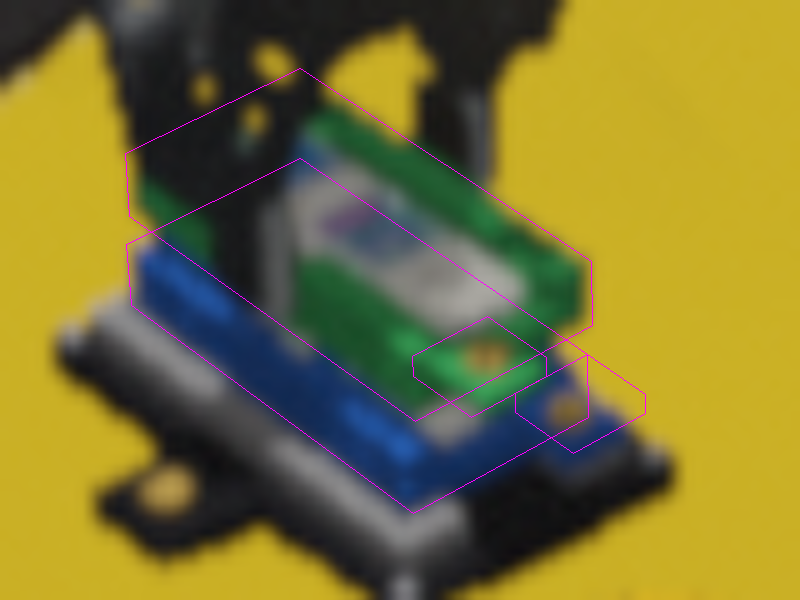

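View pics/g1p_top.png

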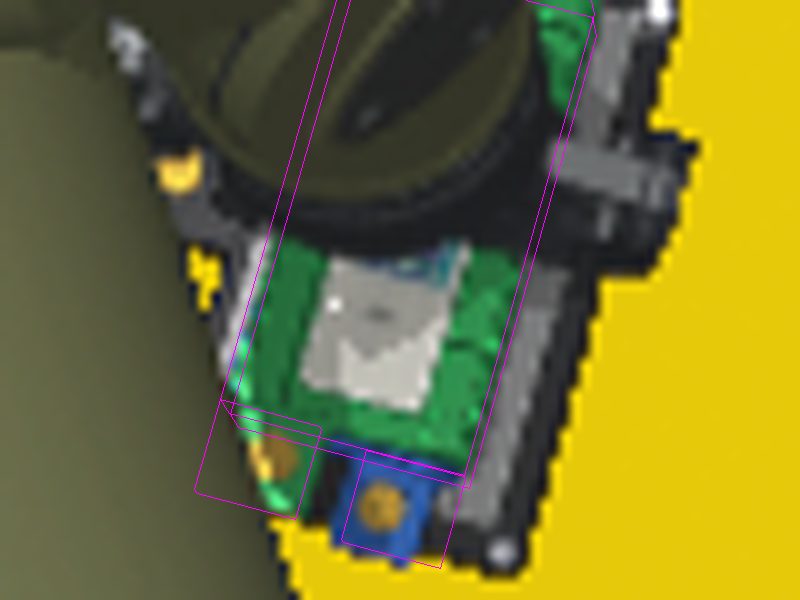

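Run:
```python
from h import *
tp=np.array([.4425,.0414,.0524]);z=tp[2]-.0073
q=proj("side",[[tp[0],tp[1],z+.01]])[0]+[5,5]
o=np.array([int(q[0]-40),int(q[1]-30)])
a=2.88;ex=np.array([np.cos(a),np.sin(a)]);ey=np.array([-ex[1],ex[0]])
def loc(n,uv,z,c): 
    P=unproj(n,uv,z);d=P[:2]-c;return P.round(4),(d@ex*1000).round(1),(d@ey*1000).round(1)
c=np.array([.4447,.0412])
pg=o+np.array([487,357])/10-.5;pb=o+np.array([568,410])/10-.5;pd=o+np.array([168,488])/10-.5
print("green",loc("side",pg,z+.028,c));print("blue",loc("side",pb,.044,c));print("dock",loc("side",pd,.016,c))
q=proj("top",[[tp[0],tp[1],z+.01]])[0]+[0,10];o=np.array([int(q[0]-40),int(q[1]-30)])
print("blue top",loc("top",o+np.array([381,507])/10-.5,.044,c))
print("green top",loc("top",o+np.array([280,455])/10-.5,z+.028,c))
```

```text
green (array([0.3785, 0.0748, 0.0731]), np.float64(72.6), np.float64(-15.3))
blue (array([0.3714, 0.0507, 0.044 ]), np.float64(73.2), np.float64(9.8))
dock (array([0.4588, 0.1029, 0.016 ]), np.float64(2.3), np.float64(-63.3))
blue top (array([0.3727, 0.0487, 0.044 ]), np.float64(71.5), np.float64(11.4))
green top (array([0.3809, 0.0702, 0.0731]), np.float64(69.2), np.float64(-11.5))
```

Emit:
step_arm(moves=[0,0,0.003,0,0,0,0,0,0.006,0,0,0,0,0,0.008,0,0,0,0,0,0.01,0,0,0,0,0,0.01,0,0,0])

```text
t: 17.3
tool_pos: [0.4429, 0.0414, 0.0495]
orientation: [-0.0, 0.991, -0.13, -0.001]
contact_force: [-0.8, -0.0, 24.1]
width: 0.0568
```

```bash
cat > st.py <<'E'
from h import *
s=bot.get_state();w,a,b,c=s["orientation"];R=Rot.from_quat([a,b,c,w]).as_matrix()
print(s["t"],s["tool_pos"].round(4),"yaw",np.arctan2(R[1,0],R[0,0]).round(4),"tilt",R[:,2].round(4),"F tool",(R.T@s["contact_force"]).round(1),"M world",s["wrist_torque"].round(2),"M tool",(R.T@s["wrist_torque"]).round(2),round(s["width"],4))
E
python3 st.py
```

```text
17.3 [0.4429 0.0414 0.0495] yaw -0.2613 tilt [-1.3e-03  8.0e-04 -1.0e+00] F tool [ -0.9   0.2 -24.1] M world [-0.3   1.03  0.29] M tool [-0.56 -0.92 -0.29] 0.0568
```

Emit:
step_arm(moves=[0,0,-0.016,0,0,0,0,0,-0.016,0,0,0,0,0,-0.016,0,0,0])

```text
t: 17.68
tool_pos: [0.4427, 0.0414, 0.0555]
orientation: [0.001, 0.991, -0.131, -0.002]
contact_force: [0.4, 0.4, -3.4]
width: 0.0569
```

```bash
python3 st.py
```

```text
17.675 [0.4427 0.0414 0.0555] yaw -0.262 tilt [-3.7e-03 -6.0e-04 -1.0e+00] F tool [ 0.3 -0.5  3.4] M world [-0.01 -0.01  0.01] M tool [-0.01  0.01 -0.01] 0.0569
```

Emit:
step_arm(moves=[0,0,0.006,0,0,-0.05,0,0,0.01,0,0,-0.05,0,0,0.014,0,0,-0.05,0,0,0.016,0,0,-0.05,0,0,0.016,0,0,-0.05])

```text
t: 18.3
tool_pos: [0.4432, 0.0411, 0.0493]
orientation: [-0.0, 0.993, -0.118, -0.001]
contact_force: [0.7, 0.3, 21.4]
width: 0.0568
```

```bash
python3 st.py
```

```text
18.3 [0.4432 0.0411 0.0493] yaw -0.2367 tilt [-1.1e-03  3.0e-04 -1.0e+00] F tool [  0.5  -0.4 -21.4] M world [-0.4   0.81  0.02] M tool [-0.58 -0.69 -0.02] 0.0568
```

Emit:
step_arm(moves=[0,0,-0.008,0,0,-0.02,0,0,-0.01,0,0,-0.05,0,0,-0.01,0,0,-0.05,0,0,-0.006,0,0,-0.05,0,0,-0.003,0,0,-0.05,0,0,-0.001,0,0,-0.05,0,0,-0.001,0,0,-0.05])

```text
t: 19.18
tool_pos: [0.4429, 0.0413, 0.0495]
orientation: [-0.0, 0.994, -0.105, -0.001]
contact_force: [-1.0, -0.2, 18.3]
width: 0.0566
```

```bash
python3 st.py
python3 - <<'E'
from h import *
s=bot.get_state();tp=s["tool_pos"]
for n in("side","top"):
    im=bot.snapshot(n);q=proj(n,[[tp[0],tp[1],.05]])[0]
    crop(im,q+([5,5] if n=="side" else [0,10]),64,12,f"g2_{n}.png")
E
```

```text
19.175 [0.4429 0.0413 0.0495] yaw -0.2104 tilt [-1.9e-03  4.0e-04 -1.0e+00] F tool [ -1.    0.4 -18.3] M world [-0.22  0.81  0.01] M tool [-0.38 -0.74 -0.  ] 0.0566
```

View pics/g2_side.png

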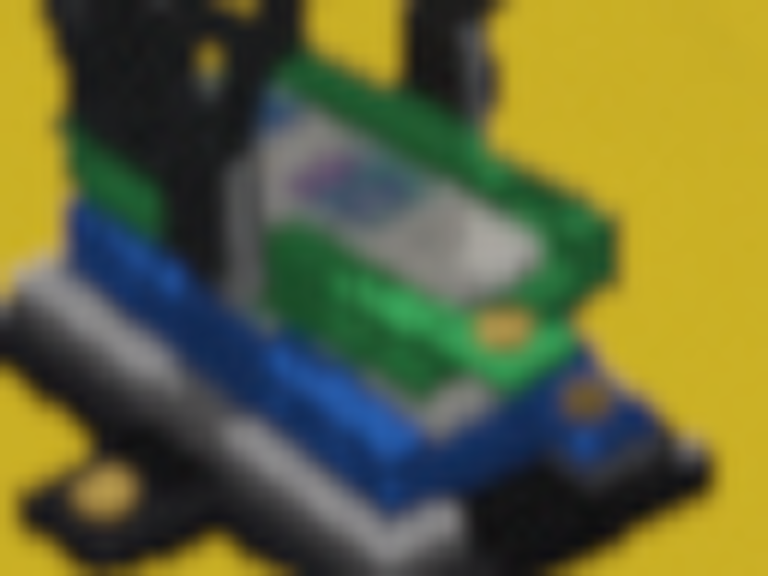

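View pics/g2_top.png

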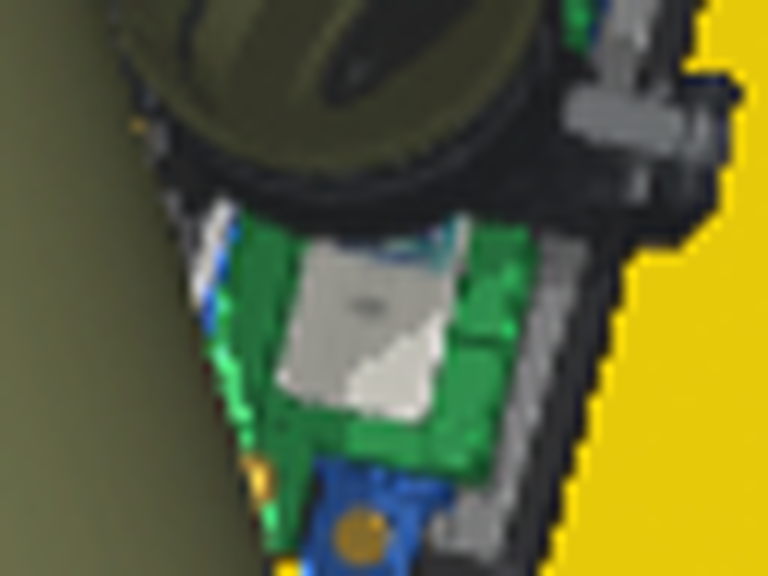

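Emit:
step_arm(moves=[0,0,-0.004,0,0,0.03,0,0,-0.004,0,0,0.06,0,0,-0.002,0,0,0.06,0,0,-0.001,0,0,0.06])

```text
t: 19.77
tool_pos: [0.4432, 0.0406, 0.0497]
orientation: [0.001, 0.993, -0.12, -0.001]
contact_force: [-0.1, -2.1, 22.3]
width: 0.0566
```

```bash
python3 st.py
```

```text
19.775 [0.4432 0.0406 0.0497] yaw -0.2414 tilt [-0.0015 -0.001  -1.    ] F tool [  0.3   2.1 -22.3] M world [-0.76  0.67  0.24] M tool [-0.9  -0.47 -0.24] 0.0566
```

Emit:
step_arm(moves=[0,0,0,0,0,0,0,0,0,0,0,0,0,0,0,0,0,0,0,0,0,0,0,0], grip=0)

```text
t: 20.27
tool_pos: [0.4426, 0.0415, 0.0486]
orientation: [0.0, 0.993, -0.12, -0.002]
contact_force: [0.7, -0.7, -0.5]
width: 0.0854
```

Emit:
step_arm(moves=[0,0,-0.06,0,0,0,0,0,-0.14,0,0,0,0,0,-0.2,0,0,0,0,0,-0.2,0,0,0])

```text
t: 20.78
tool_pos: [0.4441, 0.0416, 0.1502]
orientation: [0.0, 0.993, -0.12, 0.0]
contact_force: [0.8, 0.1, -0.4]
width: 0.0853
```

Run:
```python
from h import *
s=bot.get_state();tp=s["tool_pos"]
for n in("side","top"):
    im=bot.snapshot(n);q=proj(n,[[.4447,.0412,.05]])[0]
    crop(im,q+([5,5] if n=="side" else [0,10]),64,12,f"g3_{n}.png")
```

```text
(no output)
```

View pics/g3_side.png

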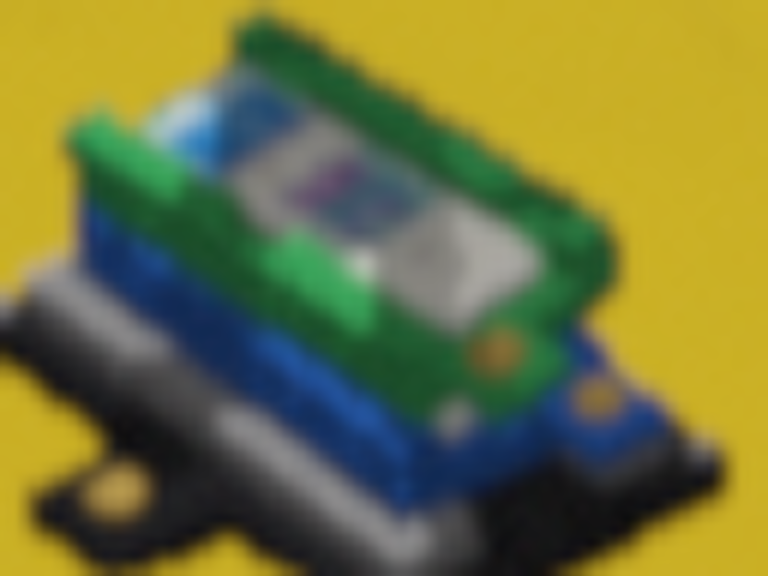

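View pics/g3_top.png

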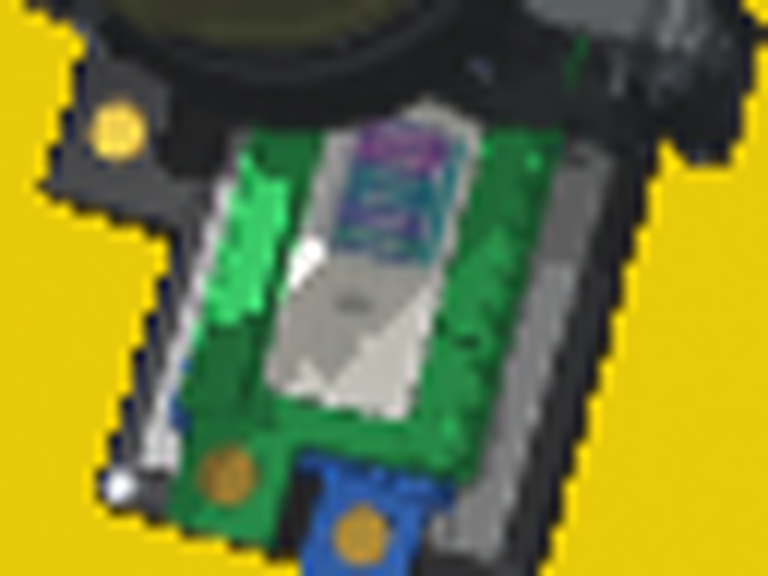

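Run:
```python
from h import *
a=2.88;ex=np.array([np.cos(a),np.sin(a)]);ey=np.array([-ex[1],ex[0]]);c=np.array([.4447,.0412])
for n,g,b,off in(("side",(497,352),(597,397),[5,5]),("top",(228,475),(362,535),[0,10])):
    q=proj(n,[[.4447,.0412,.05]])[0]+off;o=np.array([int(q[0]-32),int(q[1]-24)])
    for nm,p,zs in(("g",g,(.064,.068,.072)),("b",b,(.044,))):
        for z in zs:
            d=unproj(n,o+np.array(p)/12-.5,z)[:2]-c;print(n,nm,z,(d@ex*1e3).round(1),(d@ey*1e3).round(1))
```

```text
side g 0.064 67.9 -12.5
side g 0.068 72.0 -15.8
side g 0.072 76.0 -19.1
side b 0.044 73.4 9.4
top g 0.064 68.9 -14.9
top g 0.068 69.3 -14.4
top g 0.072 69.8 -13.8
top b 0.044 71.2 11.4
```

```bash
python3 - <<'E'
from h import *
a=2.88;ex=np.array([np.cos(a),np.sin(a)]);ey=np.array([-ex[1],ex[0]]);c=np.array([.4447,.0412])
for n,d_,off in(("side",(118,490),[5,5]),("top",(118,130),[0,10])):
    q=proj(n,[[.4447,.0412,.05]])[0]+off;o=np.array([int(q[0]-32),int(q[1]-24)])
    d=unproj(n,o+np.array(d_)/12-.5,.016)[:2]-c;print(n,(d@ex*1e3).round(1),(d@ey*1e3).round(1))
E
cp pics/top0.png /dev/null
python3 - <<'E'
# pad local offsets from the initial images
import sys;sys.path.insert(0,'.')
from h import *
import pickle
imgs,M=pickle.load(open("m0.pkl","rb"))
P={'blue':(.547,-.2942,2.866),'green':(.5452,.2863,2.939),'white':(.3762,-.2776,2.783),'red':(.3854,.2859,2.6886)}
out=[]
for c,p in P.items():
    sx,sy=EAR[c];a=p[2];R=np.array([[np.cos(a),-np.sin(a)],[np.sin(a),np.cos(a)]])
    for n in("top","side"):
        im=imgs[n].astype(float)
        w=R@[sx*.069,sy*.013]+p[:2];q=proj(n,[[*w,.028]])[0]
        y,x=np.mgrid[int(q[1])-6:int(q[1])+7,int(q[0])-6:int(q[0])+7]
        s=im[y,x];
        # brass: R>G>B
        m=(s[...,0]-s[...,2]>40)&(s[...,0]>s[...,1]*1.1)&(s[...,1]>s[...,2]*1.25)
        wt=np.where(m,1,0)
        if wt.sum()<3: print(c,n,"no");continue
        uv=[(x*wt).sum()/wt.sum(),(y*wt).sum()/wt.sum()]
        l=R.T@(unproj(n,uv,.028)[:2]-p[:2]);print(c,n,wt.sum(),(l*1000).round(1))
    q=proj("top",[[*(R@[sx*.069,sy*.013]+p[:2]),.028]])[0]
    a_=imgs["top"][int(q[1])-10:int(q[1])+11,int(q[0])-10:int(q[0])+11,::-1];out.append(cv2.resize(a_,(200,200),interpolation=cv2.INTER_NEAREST))
cv2.imwrite("pics/pads.png",np.hstack(out))
E
```

```text
side 2.5 -63.3
top 0.2 -62.8
blue top 50 [72.8  5.8]
blue side 15 [90.2 -8.8]
green top 63 [ 71.6 -19.8]
green side 11 [ 79.9 -15.1]
white top 33 [-68.6   2.8]
white side no
red top 115 [-72.3 -16.6]
red side 157 [-73.1 -12.7]
```

View pics/pads.png

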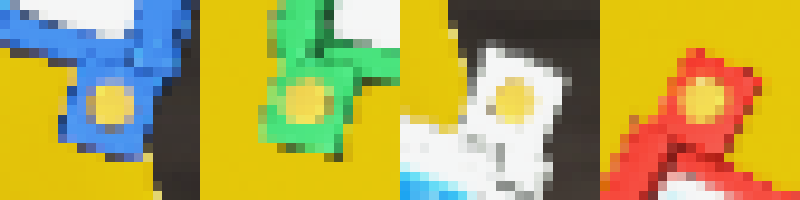

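Run:
```python
from h import *
P={'blue':(.547,-.2942,2.866),'green':(.5452,.2863,2.939),'white':(.3762,-.2776,2.783),'red':(.3854,.2859,2.6886)}
T={'blue':(109,104),'green':(105,103),'white':(114,100),'red':(103,100)}
for c,p in P.items():
    sx,sy=EAR[c];a=p[2];R=np.array([[np.cos(a),-np.sin(a)],[np.sin(a),np.cos(a)]])
    q=proj("top",[[*(R@[sx*.069,sy*.013]+p[:2]),.028]])[0];o=np.array([int(q[0])-10,int(q[1])-10])
    uv=o+np.array(T[c])/(200/21)-.5
    print(c,(R.T@(unproj("top",uv,.028)[:2]-p[:2])*1000).round(1))
```

```text
blue [68.1 14.3]
green [ 68.4 -14.1]
white [-69.8  15. ]
red [-69.4 -15. ]
```

Run:
```python
from h import *
for n in("side","top"):
    im=cv2.imread(f"pics/a1_{n}.png")[:,:,::-1]
    q=proj(n,[[.4447,.0412,.03]])[0]
    crop(im,q,64,12,f"a1c_{n}.png",sil(n,tray_parts("blue"),(.4437,.0418,2.85),.016))
    hsv=cv2.cvtColor(im,cv2.COLOR_RGB2HSV)
    m=(hsv[...,0]>100)&(hsv[...,0]<130)&(hsv[...,1]>110)
    yy,xx=np.mgrid[:480,:640];m&=(abs(xx-q[0])<35)&(abs(yy-q[1])<30)
    m=cv2.morphologyEx(m.astype(np.uint8),cv2.MORPH_CLOSE,np.ones((9,9)))
    if n=="side":
        for ya in(2.8,2.83,2.86,2.89,2.92):
            p,f=fit({n:m>0},tray_parts("blue"),(.4447,.0412,ya),.016);print(n,p.round(4),f)
```

```text
side [0.4404 0.0446 2.7953] 0.23195914924144745
side [0.4412 0.0434 2.7954] 0.23074664175510406
side [0.4408 0.0437 2.7788] 0.23129777610301971
side [0.4408 0.0441 2.7827] 0.23056291043758392
side [0.441  0.0435 2.7903] 0.2295340895652771
```

View pics/a1c_side.png

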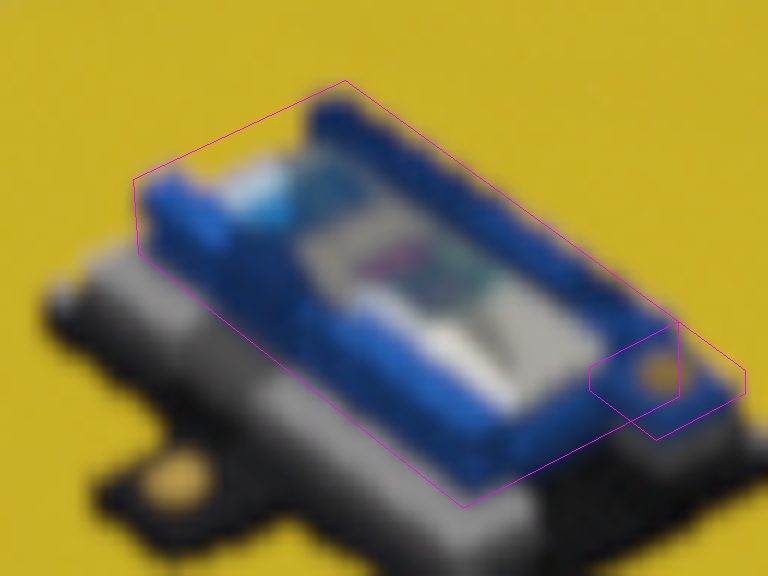

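View pics/a1c_top.png

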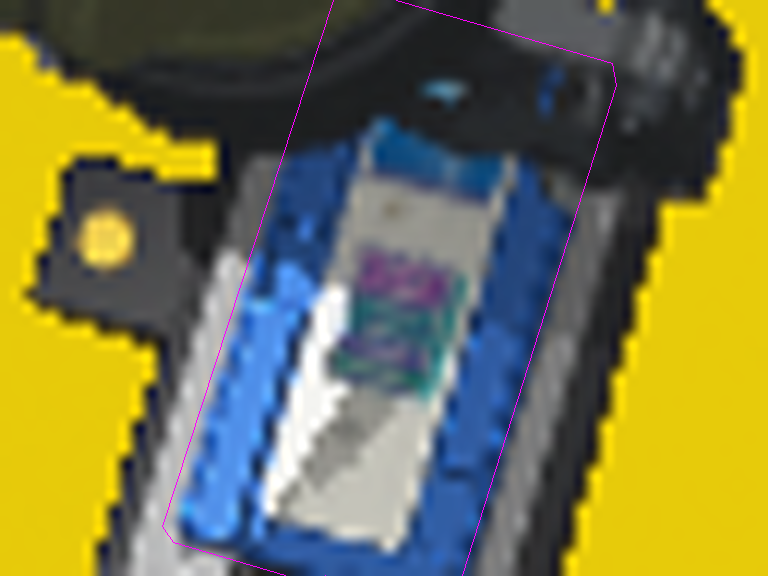

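```bash
python3 g.py .4442 .0414 .030 -.262
```

```text
t 20.88 pos [0.4428 0.0418 0.1485] yaw -0.2405 w 0.0854 F [-0.2 -0.2 -1.3]
row [0.004, -0.0, 0.237] [0.002, 0.007, 0.041] min rows 1.9
```

Emit:
step_arm(moves=[0.001,0,0.05,0,0,0.02,0.002,0,0.11,0,0,0.041,0.002,0,0.17,0,0,0.041,0.002,0,0.215,0,0,0.041,0.002,0,0.237,0,0,0.041,0.002,0,0.237,0,0,0.041])

```text
t: 21.62
tool_pos: [0.4423, 0.0409, 0.0288]
orientation: [0.0, 0.991, -0.131, -0.004]
contact_force: [0.5, -0.7, 0.2]
width: 0.0856
```

Emit:
step_arm(moves=[0,0,0,0,0,0,0,0,0,0,0,0,0,0,0,0,0,0,0,0,0,0,0,0,0,0,0,0,0,0], grip=1)

```text
t: 22.25
tool_pos: [0.444, 0.0424, 0.0306]
orientation: [-0.0, 0.991, -0.13, -0.001]
contact_force: [0.2, 5.4, 2.6]
width: 0.0584
```

```bash
python3 st.py
```

```text
22.25 [0.444  0.0424 0.0306] yaw -0.2611 tilt [-0.0027  0.0013 -1.    ] F tool [-1.2 -5.3 -2.6] M world [ 1.1  -0.3   0.07] M tool [ 1.14  0.   -0.08] 0.0584
```

Emit:
step_arm(moves=[0,0,0,0,0,0,0,0,0,0,0,0,0,0,0,0,0,0], grip=0)

```text
t: 22.62
tool_pos: [0.4433, 0.0403, 0.0302]
orientation: [0.001, 0.991, -0.131, -0.002]
contact_force: [-1.3, 0.2, -0.1]
width: 0.0854
```

Emit:
step_arm(moves=[0,-0.003,0,0,0,0,0,-0.003,0,0,0,0,0,-0.003,0,0,0,0,0,-0.003,0,0,0,0,0,-0.003,0,0,0,0,0,-0.003,0,0,0,0,0,-0.003,0,0,0,0], grip=1)

```text
t: 23.5
tool_pos: [0.444, 0.0427, 0.0306]
orientation: [0.0, 0.991, -0.131, -0.002]
contact_force: [-0.8, 0.1, 4.6]
width: 0.0576
```

```bash
python3 st.py
```

```text
23.5 [0.444  0.0427 0.0306] yaw -0.2627 tilt [-0.0032  0.     -1.    ] F tool [-0.8  0.1 -4.6] M world [ 0.24  0.03 -0.05] M tool [ 0.22 -0.09  0.05] 0.0576
```

Emit:
step_arm(moves=[0,0,0,0,0,0,0,0,0,0,0,0,0,0,0,0,0,0,0,0,-0.08,0,0,0,0,0,-0.2,0,0,0,0,0,-0.3,0,0,0,0,0,-0.34,0,0,0,0,0,-0.34,0,0,0], grip=0)

```text
t: 24.5
tool_pos: [0.4453, 0.0429, 0.2014]
orientation: [0.0, 0.991, -0.131, -0.0]
contact_force: [0.3, 0.1, -0.1]
width: 0.085
```

```bash
cat > see.py <<'E'
import sys
from h import *
for n in("side","top"):
    im=bot.snapshot(n);q=proj(n,[[.4447,.0412,.05]])[0]
    crop(im,q+([5,5] if n=="side" else [0,10]),64,12,f"{sys.argv[1]}_{n}.png")
E
python3 see.py g4
```

```text
(no output)
```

View pics/g4_side.png

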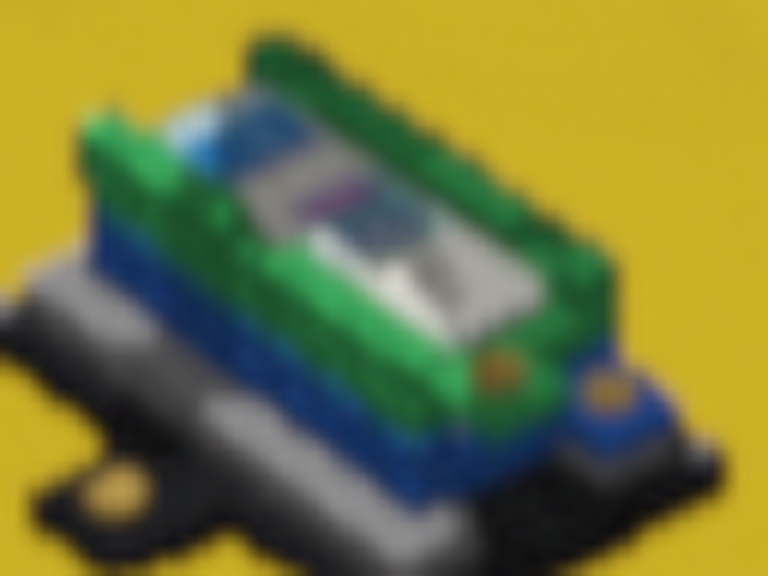

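View pics/g4_top.png

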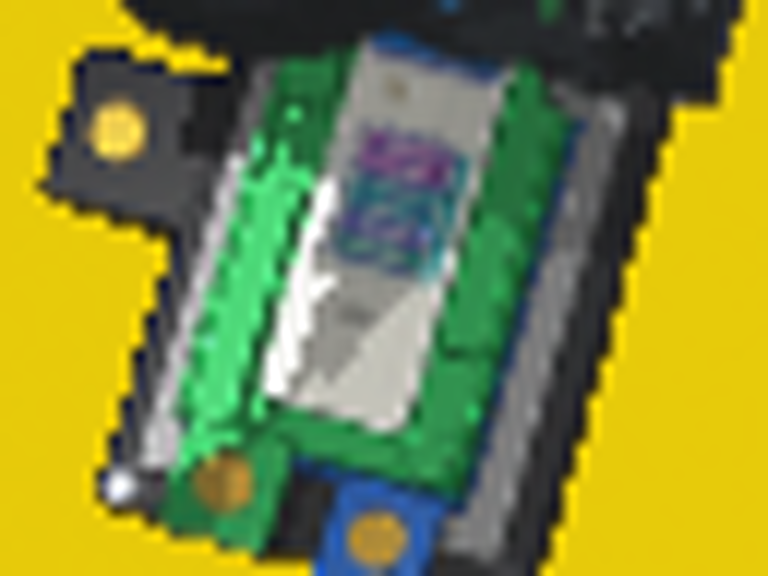

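```bash
cat > pads.py <<'E'
from h import *
a=2.88;ex=np.array([np.cos(a),np.sin(a)]);ey=np.array([-ex[1],ex[0]]);c=np.array([.4447,.0412])
def run(D,k=12,w=64,zc=.05):
  for n,L in D.items():
    q=proj(n,[[.4447,.0412,zc]])[0]+([5,5] if n=="side" else [0,10]);o=np.array([int(q[0]-w/2),int(q[1]-w*.375)])
    for nm,p,z in L:
        d=unproj(n,o+np.array(p)/k-.5,z)[:2]-c;print(n,nm,z,(d@ex*1e3).round(1),(d@ey*1e3).round(1))
E
python3 -c "
from pads import *
run({'side':[('g',(500,372),.064),('b',(608,392),.044),('d',(118,490),.016)],'top':[('g',(224,482),.064),('b',(378,538),.044),('d',(118,130),.016)]})"; python3 look.py a2 white red; python3 g.py .3762 -.2776 .2 -.36
```

```text
side g 0.064 73.4 -16.4
side b 0.044 73.7 12.2
side d 0.016 2.5 -63.3
top g 0.064 70.4 -15.3
top b 0.044 70.9 14.7
top d 0.016 0.2 -62.8
top white [(0.69, [403.6, 267.6, 40.8, 56.5])]
side white [(0.68, [385.1, 216.1, 38.3, 28.0])]
  top [ 0.376  -0.2778  2.7864] 0.078
  side [ 0.3747 -0.2764  2.7898] 0.112
top red [(0.42, [182.1, 271.1, 8.6, 22.5]), (0.26, [360.5, 139.9, 25.4, 24.1])]
side red [(0.93, [260.1, 329.6, 47.5, 45.9])]
  top [0.477  0.3875 1.2769] 1.0
  side [0.3834 0.2866 2.6949] 0.054
t 24.90 pos [0.4442 0.0425 0.1997] yaw -0.2630 w 0.0852 F [-0.1 -0.4 -0.2]
row [0.035, 0.653, 0.0] [0.004, 0.008, 0.185] min rows 5.2
```

Emit:
step_arm(moves=[0.006,0.09,0,0,0,0.02,0.011,0.19,0,0,0,0.05,0.017,0.29,0,0,0,0.08,0.022,0.39,0,0,0,0.11,0.027,0.49,0,0,0,0.14,0.032,0.58,0,0,0,0.17,0.034,0.63,0,0,0,0.185,0.035,0.652,0,0,0,0.185,0.035,0.652,0,0,0,0.185,0.035,0.652,0,0,0,0.185])

```text
t: 26.15
tool_pos: [0.3772, -0.2752, 0.2004]
orientation: [-0.0, 0.984, -0.178, -0.002]
contact_force: [0.1, 0.4, 0.3]
width: 0.0851
```

```bash
python3 g.py .3762 -.2772 .0065 -.357
```

```text
t 26.15 pos [ 0.3772 -0.2752  0.2004] yaw -0.3575 w 0.0851 F [0.1 0.4 0.3]
row [0.001, 0.004, 0.388] [0.001, 0.008, -0.001] min rows 3.1
```

Emit:
step_arm(moves=[0,0.003,0.07,0,0,0,0,0.003,0.15,0,0,0,0,0.003,0.23,0,0,0,0,0.003,0.3,0,0,0,0,0.003,0.35,0,0,0,0,0.003,0.375,0,0,0,0,0.003,0.388,0,0,0,0,0.003,0.388,0,0,0])

```text
t: 27.15
tool_pos: [0.3759, -0.2776, 0.0066]
orientation: [0.0, 0.984, -0.178, -0.002]
contact_force: [0.9, 0.0, 0.2]
width: 0.0855
```

Emit:
step_arm(moves=[0,0,0,0,0,0,0,0,0,0,0,0,0,0,0,0,0,0,0,0,0,0,0,0,0,0,0,0,0,0,0,0,0,0,0,0], grip=1)

```text
t: 27.9
tool_pos: [0.3761, -0.2778, 0.0076]
orientation: [0.0, 0.984, -0.178, -0.001]
contact_force: [0.9, 0.6, 6.8]
width: 0.0568
```

```bash
python3 st.py; python3 g.py .4447 .0428 .14 -.262
```

```text
27.9 [ 0.3761 -0.2778  0.0076] yaw -0.3588 tilt [-2.2e-03 -3.0e-04 -1.0e+00] F tool [ 0.7 -0.8 -6.8] M world [ 0.3   0.02 -0.  ] M tool [ 0.28 -0.12  0.  ] 0.0568
t 27.90 pos [ 0.3761 -0.2778  0.0076] yaw -0.3588 w 0.0568 F [0.9 0.6 6.8]
row [-0.097, -0.648, -0.265] [0.002, 0.004, -0.185] min rows 5.7
```

Emit:
step_arm(moves=[0,0,-0.05,0,0,0,0,0,-0.12,0,0,0,0,0,-0.2,0,0,0,-0.006,-0.04,-0.26,0,0,-0.01,-0.018,-0.12,-0.28,0,0,-0.03,-0.034,-0.22,-0.28,0,0,-0.06,-0.05,-0.32,-0.28,0,0,-0.09,-0.065,-0.42,-0.28,0,0,-0.12,-0.08,-0.52,-0.28,0,0,-0.15,-0.092,-0.6,-0.28,0,0,-0.175,-0.099,-0.64,-0.27,0,0,-0.185,-0.099,-0.648,-0.265,0,0,-0.185,-0.099,-0.648,-0.265,0,0,-0.185,-0.099,-0.648,-0.265,0,0,-0.185])

```text
t: 29.65
tool_pos: [0.4436, 0.0411, 0.1391]
orientation: [0.001, 0.991, -0.132, -0.002]
contact_force: [-0.1, 0.5, -2.4]
width: 0.0567
```

```bash
python3 st.py; python3 g.py .4437 .0428 .075 -.262
```

```text
29.65 [0.4436 0.0411 0.1391] yaw -0.2652 tilt [-0.0032 -0.0011 -1.    ] F tool [-0.3 -0.5  2.4] M world [-0.03  0.02  0.02] M tool [-0.03 -0.01 -0.02] 0.0567
t 29.65 pos [0.4436 0.0411 0.1391] yaw -0.2652 w 0.0567 F [-0.1  0.5 -2.4]
row [-0.0, -0.004, 0.128] [0.004, 0.005, -0.006] min rows 1.0
```

Emit:
step_arm(moves=[0,-0.002,0.04,0,0,0,0,-0.002,0.09,0,0,0,0,-0.002,0.12,0,0,-0.004,0,-0.002,0.128,0,0,-0.004,0,-0.002,0.128,0,0,-0.004])

```text
t: 30.28
tool_pos: [0.4439, 0.0427, 0.075]
orientation: [0.001, 0.991, -0.131, -0.002]
contact_force: [-0.0, -0.4, -2.1]
width: 0.0566
```

Emit:
step_arm(moves=[0,0,0,0,0,0])

```text
t: 30.4
tool_pos: [0.4442, 0.0432, 0.0753]
orientation: [0.001, 0.992, -0.13, -0.001]
contact_force: [-0.1, 1.2, -2.4]
width: 0.0567
```

Emit:
step_arm(moves=[0,0,0,0,0,0])

```text
t: 30.52
tool_pos: [0.4441, 0.0435, 0.0752]
orientation: [0.0, 0.992, -0.13, -0.001]
contact_force: [0.3, -0.4, -1.4]
width: 0.0565
```

Emit:
step_arm(moves=[0,0,0,0,0,0])

```text
t: 30.65
tool_pos: [0.444, 0.0436, 0.0751]
orientation: [0.0, 0.992, -0.13, -0.001]
contact_force: [0.7, 1.0, -2.7]
width: 0.0564
```

```bash
python3 st.py;python3 see.py w1
```

```text
30.65 [0.444  0.0436 0.0751] yaw -0.2601 tilt [-2.8e-03 -5.0e-04 -1.0e+00] F tool [ 0.4 -1.2  2.7] M world [-0.01  0.02  0.02] M tool [-0.02 -0.02 -0.02] 0.0564
```

View pics/w1_side.png

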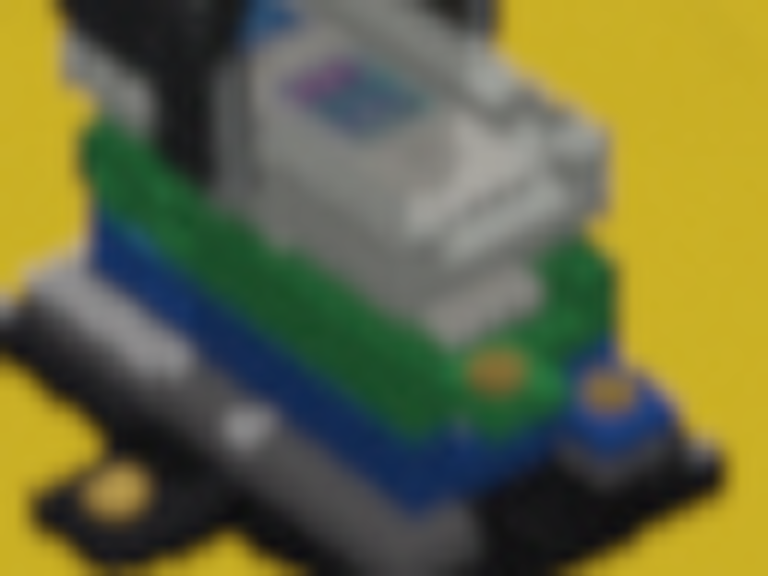

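Emit:
step_arm(moves=[0,0.0015,0,0,0,0.003,0,0.0015,0,0,0,0.003,0,0.0015,0.003,0,0,0.003,0,0.0015,0.006,0,0,0.003,0,0.0015,0.009,0,0,0.003,0,0.0015,0.012,0,0,0.003,0,0.0015,0.012,0,0,0.003])

```text
t: 31.62
tool_pos: [0.4435, 0.0427, 0.0687]
orientation: [0.0, 0.991, -0.131, -0.002]
contact_force: [0.0, 0.0, -2.5]
width: 0.0565
```

```bash
python3 st.py
```

```text
31.625 [0.4435 0.0427 0.0687] yaw -0.2622 tilt [-3.7e-03 -3.0e-04 -1.0e+00] F tool [ 0.  -0.   2.5] M world [ 0.01 -0.04 -0.  ] M tool [0.02 0.03 0.  ] 0.0565
```

Free and 3 mm into the notches. Continue.

Emit:
step_arm(moves=[0,0,0.003,0,0,0,0,0,0.005,0,0,0,0,0,0.007,0,0,0,0,0,0.009,0,0,0,0,0,0.009,0,0,0])

```text
t: 32.25
tool_pos: [0.4435, 0.0427, 0.0642]
orientation: [0.0, 0.991, -0.131, -0.002]
contact_force: [0.6, 0.4, -2.3]
width: 0.057
```

```bash
python3 st.py
```

```text
32.25 [0.4435 0.0427 0.0642] yaw -0.2621 tilt [-3.5e-03 -3.0e-04 -1.0e+00] F tool [ 0.5 -0.5  2.3] M world [ 0.02 -0.    0.02] M tool [ 0.02 -0.   -0.02] 0.057
```

Emit:
step_arm(moves=[0,0,0.002,0,0,0,0,0,0.002,0,0,0])

```text
t: 32.5
tool_pos: [0.4436, 0.0428, 0.0637]
orientation: [0.0, 0.991, -0.131, -0.001]
contact_force: [-1.2, -0.3, 4.1]
width: 0.0567
```

Emit:
step_arm(moves=[0,0,0,0,0,0,0,0,0,0,0,0,0,0,0,0,0,0,0,0,0,0,0,0,0,0,-0.08,0,0,0,0,0,-0.18,0,0,0,0,0,-0.27,0,0,0,0,0,-0.28,0,0,0,0,0,-0.28,0,0,0], grip=0)

```text
t: 33.62
tool_pos: [0.4438, 0.0432, 0.2032]
orientation: [0.0, 0.991, -0.13, -0.002]
contact_force: [0.4, 0.1, -0.1]
width: 0.0848
```

```bash
python3 st.py; python3 see.py w2; python3 look.py a3 red; python3 g.py .3854 .2866 .2 -.45
```

```text
33.625 [0.4438 0.0432 0.2032] yaw -0.2613 tilt [-3.4e-03  1.0e-04 -1.0e+00] F tool [ 0.4 -0.2  0.1] M world [ 0.04 -0.    0.05] M tool [ 0.04 -0.01 -0.05] 0.0848
top red [(0.66, [181.4, 274.5, 10.4, 22.6])]
side red [(0.79, [259.1, 328.4, 47.4, 44.0])]
  top [0.4622 0.3378 1.5988] 1.0
  side [0.3846 0.2869 2.6752] 0.102
t 33.92 pos [0.4436 0.0427 0.2025] yaw -0.2624 w 0.0855 F [-0.1  0.1  1.4]
row [-0.239, -0.441, 0.005] [0.005, 0.009, 0.358] min rows 4.0
```

View pics/w2_side.png

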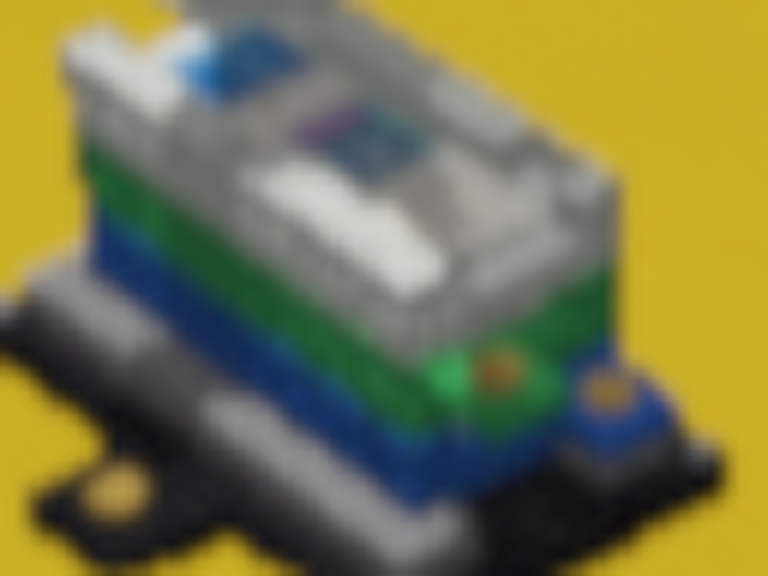

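View pics/w2_top.png

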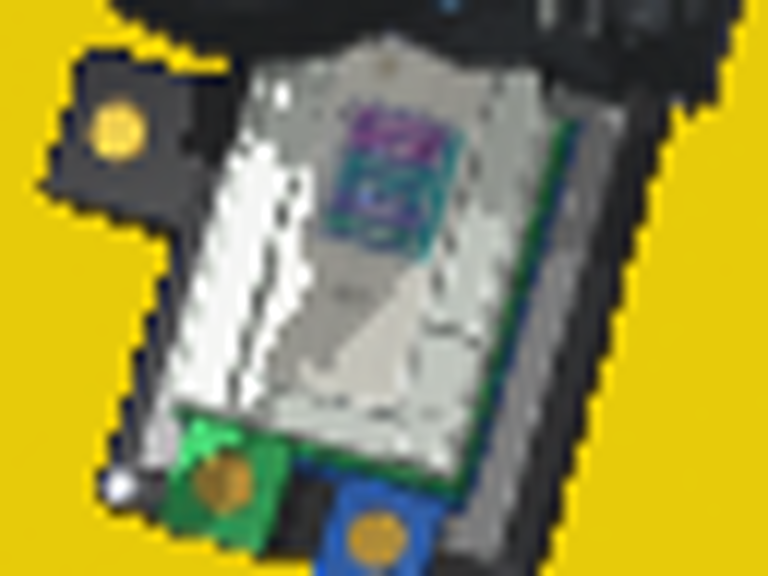

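Emit:
step_arm(moves=[-0.04,-0.07,0,0,0,0.05,-0.08,-0.15,0,0,0,0.11,-0.12,-0.22,0,0,0,0.17,-0.16,-0.3,0,0,0,0.23,-0.2,-0.37,0,0,0,0.29,-0.23,-0.425,0.005,0,0,0.34,-0.239,-0.441,0.005,0,0,0.36,-0.239,-0.441,0.005,0,0,0.36,-0.239,-0.441,0.005,0,0,0.36,-0.239,-0.441,0.005,0,0,0.36])

```text
t: 35.17
tool_pos: [0.3863, 0.2855, 0.2011]
orientation: [0.001, 0.974, -0.225, -0.001]
contact_force: [-0.8, -0.6, -0.1]
width: 0.0857
```

```bash
python3 g.py .3852 .2868 .0068 -.452
```

```text
t 35.17 pos [0.3863 0.2855 0.2011] yaw -0.4529 w 0.0857 F [-0.8 -0.6 -0.1]
row [-0.002, -0.002, 0.389] [0.003, 0.005, -0.002] min rows 3.1
```

Emit:
step_arm(moves=[-0.002,0,0.07,0,0,0,-0.002,0,0.15,0,0,0,-0.002,0,0.23,0,0,0,-0.002,0,0.3,0,0,0,-0.002,0,0.35,0,0,0,-0.002,0,0.375,0,0,0,-0.002,0,0.388,0,0,0,-0.002,0,0.388,0,0,0])

```text
t: 36.17
tool_pos: [0.3845, 0.2867, 0.0069]
orientation: [0.001, 0.975, -0.224, -0.002]
contact_force: [-0.3, -0.5, -0.2]
width: 0.0853
```

Emit:
step_arm(moves=[0,0,0,0,0,0,0,0,0,0,0,0,0,0,0,0,0,0,0,0,0,0,0,0,0,0,0,0,0,0,0,0,0,0,0,0], grip=1)

```text
t: 36.92
tool_pos: [0.3845, 0.2873, 0.0078]
orientation: [0.0, 0.975, -0.223, -0.001]
contact_force: [-0.2, -0.8, 5.6]
width: 0.0569
```

```bash
python3 st.py; python3 g.py .4437 .0428 .16 -.262
```

```text
36.925 [0.3845 0.2873 0.0078] yaw -0.45 tilt [-2.1e-03  2.0e-04 -1.0e+00] F tool [ 0.1  0.8 -5.6] M world [-0.12  0.05  0.13] M tool [-0.12  0.01 -0.13] 0.0569
t 36.92 pos [0.3845 0.2873 0.0078] yaw -0.4500 w 0.0569 F [-0.2 -0.8  5.6]
row [0.319, 0.389, -0.305] [0.001, 0.004, -0.359] min rows 4.7
```

Emit:
step_arm(moves=[0,0,-0.05,0,0,0,0,0,-0.12,0,0,0,0,0,-0.2,0,0,0,0.02,0.02,-0.26,0,0,-0.02,0.06,0.07,-0.3,0,0,-0.07,0.12,0.15,-0.305,0,0,-0.14,0.18,0.22,-0.305,0,0,-0.21,0.24,0.29,-0.305,0,0,-0.28,0.29,0.355,-0.305,0,0,-0.34,0.318,0.389,-0.305,0,0,-0.359,0.318,0.389,-0.305,0,0,-0.359,0.318,0.389,-0.305,0,0,-0.359,0.318,0.389,-0.305,0,0,-0.359,0.318,0.389,-0.305,0,0,-0.359])

```text
t: 38.67
tool_pos: [0.4429, 0.0438, 0.1592]
orientation: [0.0, 0.992, -0.13, -0.002]
contact_force: [0.3, 0.4, -2.5]
width: 0.0569
```

```bash
python3 st.py; python3 g.py .4433 .0428 .096 -.262
```

```text
38.675 [0.4429 0.0438 0.1592] yaw -0.2608 tilt [-3.7e-03 -1.0e-04 -1.0e+00] F tool [ 0.2 -0.5  2.5] M world [0.   0.02 0.02] M tool [-0.   -0.02 -0.02] 0.0569
t 38.67 pos [0.4429 0.0438 0.1592] yaw -0.2608 w 0.0569 F [ 0.3  0.4 -2.5]
row [0.002, 0.002, 0.126] [0.002, 0.007, 0.002] min rows 1.0
```

Seated TCP z for red is about 0.076+0.0078=0.0838; lugs enter at 0.092.

Emit:
step_arm(moves=[0.001,0.001,0.04,0,0,0.002,0.001,0.001,0.09,0,0,0.002,0.001,0.001,0.12,0,0,0.002,0.001,0.001,0.126,0,0,0.002,0.001,0.001,0.126,0,0,0.002,0.001,0.001,0.126,0,0,0.002,0.001,0.001,0.126,0,0,0.002,0.001,0.001,0.126,0,0,0.002])

```text
t: 39.67
tool_pos: [0.4434, 0.0423, 0.0966]
orientation: [0.0, 0.991, -0.131, -0.001]
contact_force: [0.7, 0.1, -2.3]
width: 0.0565
```

```bash
python3 st.py; python3 g.py .4433 .0428 .096 -.262
```

```text
39.675 [0.4434 0.0423 0.0966] yaw -0.2635 tilt [-2.8e-03 -3.0e-04 -1.0e+00] F tool [ 0.6 -0.3  2.3] M world [ 0.03 -0.03  0.02] M tool [ 0.04  0.02 -0.02] 0.0565
t 39.67 pos [0.4434 0.0423 0.0966] yaw -0.2635 w 0.0565 F [ 0.7  0.1 -2.3]
row [-0.001, -0.001, 0.001] [0.002, 0.005, -0.003] min rows 0.0
```

Emit:
step_arm(moves=[0,-0.001,0,0,0,-0.002,0,-0.001,0.004,0,0,-0.002,0,-0.001,0.008,0,0,-0.002,0,-0.001,0.011,0,0,-0.002,0,-0.001,0.014,0,0,-0.002,0,-0.001,0.014,0,0,-0.002])

```text
t: 40.42
tool_pos: [0.4433, 0.0426, 0.0892]
orientation: [0.0, 0.991, -0.131, -0.002]
contact_force: [-1.2, -1.6, -2.7]
width: 0.0569
```

```bash
python3 st.py
```

```text
40.425 [0.4433 0.0426 0.0892] yaw -0.2627 tilt [-3.7e-03 -4.0e-04 -1.0e+00] F tool [-0.7  1.9  2.7] M world [0.02 0.05 0.05] M tool [ 0.01 -0.05 -0.05] 0.0569
```

Emit:
step_arm(moves=[0,0,0.003,0,0,0,0,0,0.005,0,0,0,0,0,0.008,0,0,0,0,0,0.01,0,0,0,0,0,0.01,0,0,0])

```text
t: 41.05
tool_pos: [0.4433, 0.0427, 0.0842]
orientation: [0.0, 0.991, -0.131, -0.002]
contact_force: [-0.3, -0.1, -2.6]
width: 0.0563
```

```bash
python3 st.py
```

```text
41.05 [0.4433 0.0427 0.0842] yaw -0.2627 tilt [-3.6e-03 -4.0e-04 -1.0e+00] F tool [-0.3  0.2  2.7] M world [ 0.07 -0.01 -0.06] M tool [ 0.07 -0.01  0.06] 0.0563
```

Emit:
step_arm(moves=[0,0,0.001,0,0,0,0,0,0.001,0,0,0])

```text
t: 41.3
tool_pos: [0.4434, 0.0427, 0.0839]
orientation: [0.0, 0.991, -0.131, -0.002]
contact_force: [-0.7, 0.5, 0.2]
width: 0.0562
```

Emit:
step_arm(moves=[0,0,0,0,0,0,0,0,0,0,0,0,0,0,0,0,0,0,0,0,0,0,0,0,0,0,-0.08,0,0,0,0,0,-0.18,0,0,0,0,0,-0.28,0,0,0,0,0,-0.35,0,0,0,0.05,0.15,-0.37,0,0,0,0.05,0.25,-0.37,0,0,0,0.05,0.35,-0.37,0,0,0,0.05,0.42,-0.37,0,0,0,0.05,0.42,-0.37,0,0,0], grip=0)

```text
t: 42.92
tool_pos: [0.4123, -0.1694, 0.2693]
orientation: [0.001, 0.991, -0.134, -0.001]
contact_force: [0.1, 0.6, 0.1]
width: 0.0855
```

```bash
python3 st.py; python3 see.py r1
python3 - <<'E'
from h import *
for n in("top","side"):
    im=bot.snapshot(n);cv2.imwrite(f"pics/b1_{n}.png",im[:,:,::-1])
    for t in("wand","stand"):
        print(n,t,[(round(d["score"],2),np.round(d["extent"],1).tolist()) for d in bot.cut_out(n,t)])
    q=proj(n,[[.66,-.02,.1]])[0];print(q)
    crop(im,(298,137) if n=="top" else (242,205),64,12,f"wand_{n}.png")
E
```

```text
42.925 [ 0.4123 -0.1694  0.2693] yaw -0.269 tilt [-0.0032 -0.0015 -1.    ] F tool [-0.1 -0.6 -0.1] M world [ 0.    0.01 -0.02] M tool [-0.   -0.01  0.02] 0.0855
top wand [(0.78, [297.3, 128.1, 15.2, 20.7]), (0.44, [270.2, 206.8, 12.2, 10.8])]
top stand [(0.95, [300.0, 141.8, 37.6, 39.6])]
[296.31034402 146.37555197]
side wand [(0.75, [240.0, 200.7, 9.8, 46.5])]
side stand [(0.75, [243.9, 217.1, 34.2, 42.3]), (0.64, [274.6, 195.2, 23.2, 31.1])]
[250.39549093 202.83635767]
```

View pics/r1_side.png

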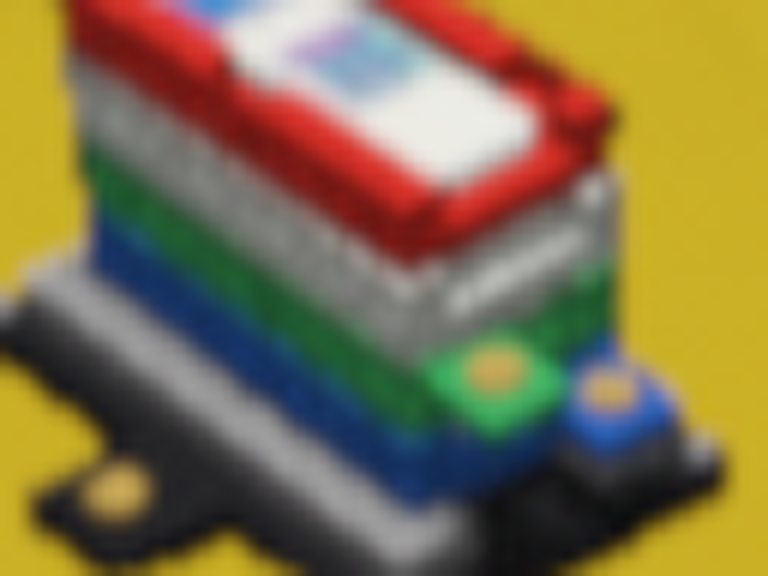

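View pics/r1_top.png

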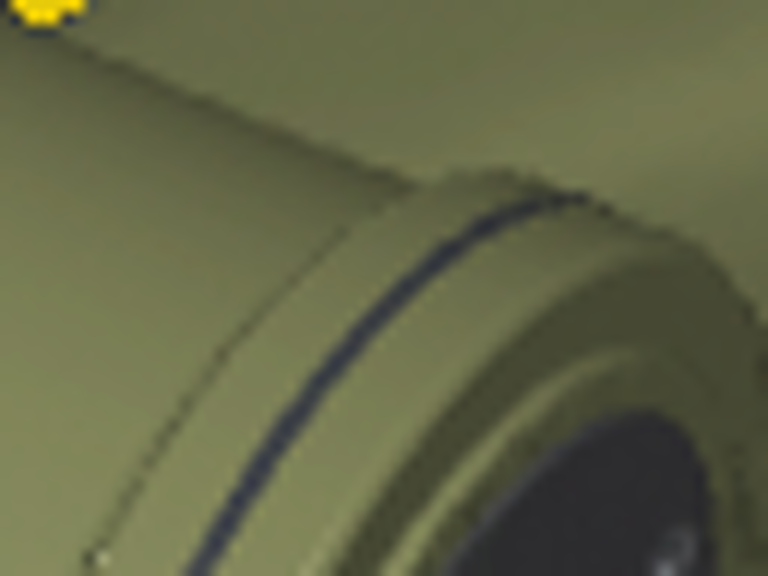

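View pics/wand_top.png

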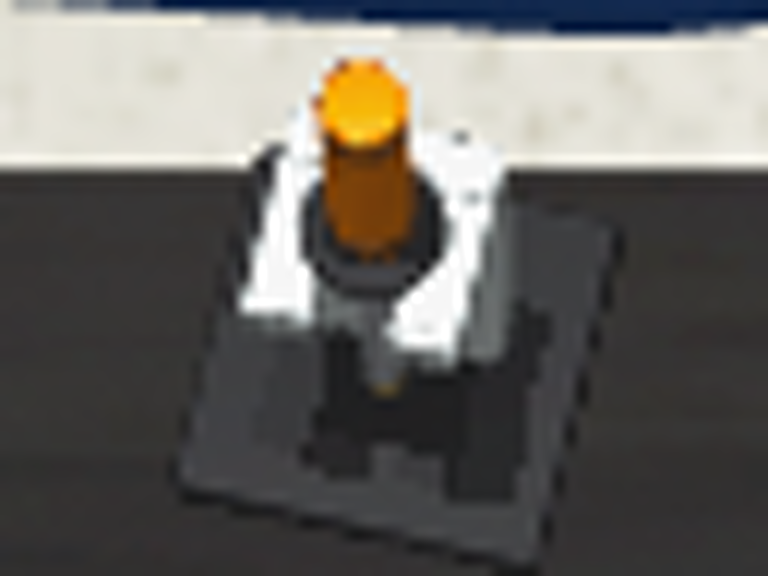

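View pics/wand_side.png

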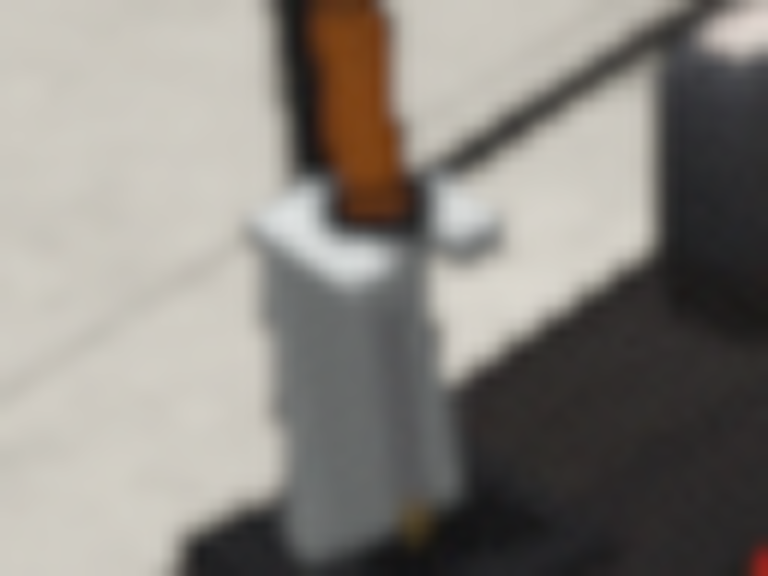

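Run:
```python
from h import *
im=cv2.imread("pics/b1_side.png")[:,:,::-1]
q=proj("side",[[.4437,.0415,.06]])[0]
P=(.4437,.0415,2.88)
pol=[]
for c,z in(("blue",.016),("green",.036),("white",.056),("red",.076)): pol+=sil("side",tray_parts(c),P,z)
crop(im,q,72,11,"r2.png");crop(im,q,72,11,"r2p.png",pol)
```

```text
(no output)
```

View pics/r2.png

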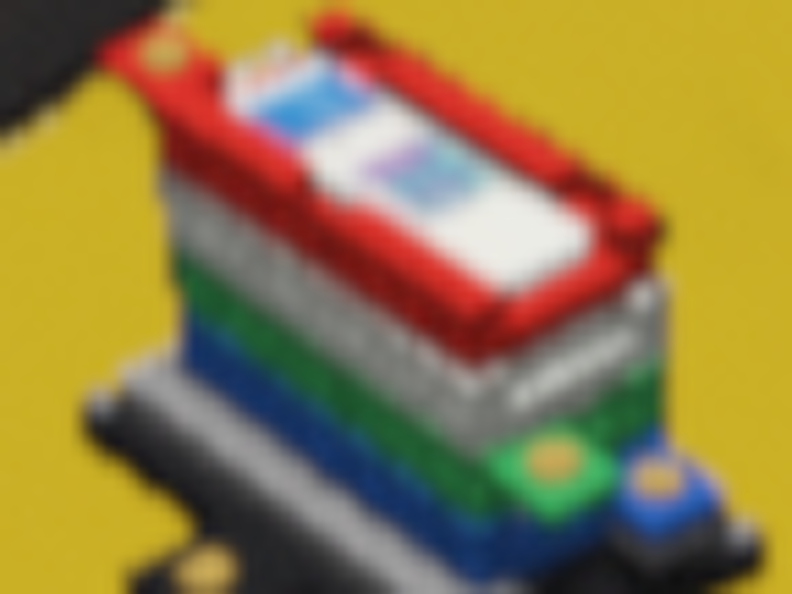

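View pics/r2p.png

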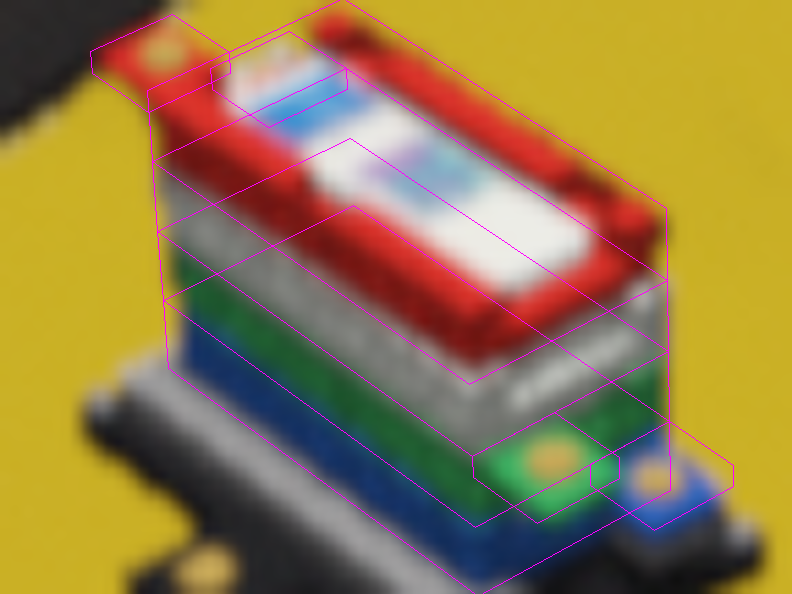

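Run:
```python
from h import *
im=cv2.imread("pics/b1_side.png")[:,:,::-1].astype(int)
hsv=cv2.cvtColor(im.astype(np.uint8),cv2.COLOR_RGB2HSV)
h,s,v=hsv[...,0],hsv[...,1],hsv[...,2]
lab=np.full(h.shape,'.')
lab[(s>90)&((h<8)|(h>170))]='R';lab[(s<70)]='w';lab[(s>90)&(h>45)&(h<90)]='G';lab[(s>90)&(h>100)&(h<130)]='B';lab[(s>120)&(h>20)&(h<35)]='Y'
q=proj("side",[[.4437,.0415,.06]])[0];print(q)
for r in range(int(q[1])-28,int(q[1])+30): print(r,''.join(lab[r,int(q[0])-30:int(q[0])+36]))
R=np.array([[np.cos(2.88),-np.sin(2.88),0],[np.sin(2.88),np.cos(2.88),0],[0,0,1]])
for z in(.024,.044,.064,.084,.104):
    print(z,proj("side",np.array([[-.058,-.029,z],[.058,-.029,z],[.058,.029,z]])@R.T+[.4437,.0415,0]).round(1).tolist())
```

```text
[300.69403129 250.16300635]
222 wwwwwwwww.YYYYYYYYYYYYYYYYYYYYYYYYYYYYYYYYYYYYYYYYYYYYYYYYYYYYYYYY
223 wwwwwwww.YYYYYYYYYYYYYYY..YYYYYYYYYYYYYYYYYYYYYYYYYYYYYYYYYYYYYYYY
224 wwwwwwRR..YYYYYYYYYYYY.....YYYYYYYYYYYYYYYYYYYYYYYYYYYYYYYYYYYYYYY
225 wwww.RRR...YYYYYYYYYYY.RRR...YYYYYYYYYYYYYYYYYYYYYYYYYYYYYYYYYYYYY
226 wwwRRRR.....YYYYYYYYYY.RRRRR..YYYYYYYYYYYYYYYYYYYYYYYYYYYYYYYYYYYY
227 wwRRRRR.......YYYY.w.Y.RRRRRR...YYYYYYYYYYYYYYYYYYYYYYYYYYYYYYYYYY
228 wwRRRRR.....R..Y..wwwwww.RRRRRRR..YYYYYYYYYYYYYYYYYYYYYYYYYYYYYYYY
229 w....RR...RRRR.ww.wwwwwww.RRRRRRR...YYYYYYYYYYYYYYYYYYYYYYYYYYYYYY
230 .YYY..RRRRRRRRRwwwwwww.BBwwRRRRRRRR..YYYYYYYYYYYYYYYYYYYYYYYYYYYYY
231 YYYYYY.RRRRRRR.wwwww.BBBBB.wwwRRRRRR...YYYYYYYYYYYYYYYYYYYYYYYYYYY
232 YYYYYYY.RRRRRRRwwwBBBBBBBBBwwwwRRRRRRR..YYYYYYYYYYYYYYYYYYYYYYYYYY
233 YYYYYYY.RRRRRRR.wwBBBBBBB.wwwwwwwRRRRRR..YYYYYYYYYYYYYYYYYYYYYYYYY
234 YYYYYYYY.RRRRRRRR..BBBB.wwwwwwwwwwRRRRRRR..YYYYYYYYYYYYYYYYYYYYYYY
235 YYYYYYYY.RRRRRRRRR....wwwwwwwwwwwwwwRRRRRRR..YYYYYYYYYYYYYYYYYYYYY
236 YYYYYYYY.RRRRRRRRRRR.wwwwwwwwwwwwwwww.RRRRRR...YYYYYYYYYYYYYYYYYYY
237 YYY
[... 2620 characters left out ...]
274 YYYYYYYYY..YYYY.wwwwwwwwwwwwwwwwwwwBBBBBBBBBBBwwwwwwwwwwwwwww.YYYY
275 YYYYYYY.w.YYYYY.wwwwwwwwwwwwwwwwwwwwBBBBBBBB.wwwwwwwwwwwwww.YYYYYY
276 YYYYYY.ww...YY..wwwwwwwwwwwwwwwwwwwwwwwwwwwwwwwwwwwwwwwww.YYYYYYYY
277 YYYYYYY.ww.....wwwwwwwwwwwwwwwwwwwwwwwwwwwwwwwwwwwwwwwwwYYYYYYYYYY
278 YYYYYYYYYwwwwwwwwwww.YYYwwwwwwwwwwwwwwwwwwwwwwwwwwwwww.YYYYYYYYYYY
279 YYYYYYYYYYwwwwwww.YYYYYYYwwwwwwwwwwwwwwwwwwwwwwwwwww.YYYYYYYYYYYYY
0.024 [[278.8, 255.9], [306.9, 276.7], [324.4, 267.0]]
0.044 [[278.3, 249.8], [306.7, 270.4], [324.3, 260.8]]
0.064 [[277.8, 243.5], [306.4, 263.9], [324.2, 254.4]]
0.084 [[277.3, 237.2], [306.2, 257.4], [324.2, 248.0]]
0.104 [[276.8, 230.7], [305.9, 250.7], [324.1, 241.4]]
```

```bash
python3 g.py .4434 .0428 .2693 -.262;python3 g.py .4434 .0428 .070 -.262
```

```text
t 43.33 pos [ 0.4139 -0.1656  0.2689] yaw -0.2607 w 0.0854 F [-1.2  0.3 -0.3]
row [-0.05, -0.418, -0.001] [0.002, 0.007, 0.003] min rows 3.4
t 43.33 pos [ 0.4139 -0.1656  0.2689] yaw -0.2607 w 0.0854 F [-1.2  0.3 -0.3]
row [-0.049, -0.418, 0.397] [0.002, 0.007, 0.003] min rows 4.6
```

Emit:
step_arm(moves=[-0.012,-0.1,0,0,0,0,-0.025,-0.21,0,0,0,0,-0.037,-0.32,0,0,0,0,-0.047,-0.4,0,0,0,0,-0.05,-0.418,0.05,0,0,0,-0.05,-0.418,0.13,0,0,0,-0.05,-0.418,0.22,0,0,0,-0.05,-0.418,0.31,0,0,0,-0.05,-0.418,0.37,0,0,0,-0.05,-0.418,0.396,0,0,0,-0.05,-0.418,0.396,0,0,0,-0.05,-0.418,0.396,0,0,0])

```text
t: 44.82
tool_pos: [0.4435, 0.0419, 0.0712]
orientation: [0.0, 0.991, -0.131, -0.001]
contact_force: [-0.3, 0.5, 0.1]
width: 0.0852
```

```bash
python3 st.py
```

```text
44.825 [0.4435 0.0419 0.0712] yaw -0.2622 tilt [-2.5e-03 -5.0e-04 -1.0e+00] F tool [-0.5 -0.4 -0.1] M world [ 0.01 -0.04  0.  ] M tool [ 0.02  0.03 -0.  ] 0.0852
```

Emit:
step_arm(moves=[0,-0.001,0,0,0,0,0,-0.001,0,0,0,0,0,-0.001,0,0,0,0,0,-0.001,0,0,0,0,0,-0.001,0,0,0,0,0,-0.001,0,0,0,0], grip=1)

```text
t: 45.58
tool_pos: [0.4437, 0.0427, 0.0717]
orientation: [-0.0, 0.991, -0.131, -0.001]
contact_force: [0.3, 1.0, 6.3]
width: 0.0575
```

```bash
python3 st.py
```

```text
45.575 [0.4437 0.0427 0.0717] yaw -0.2619 tilt [-1.8e-03  4.0e-04 -1.0e+00] F tool [ 0.  -1.1 -6.3] M world [0.07 0.14 0.05] M tool [ 0.03 -0.16 -0.05] 0.0575
```

Emit:
step_arm(moves=[0,0,0,0,0,0,0,0,0,0,0,0,0,0,0,0,0,0,0,0,0,0,0,0,0,0,-0.08,0,0,0,0,0,-0.14,0,0,0,0,0,-0.16,0,0,0,0,0,-0.16,0,0,0], grip=0)

```text
t: 46.58
tool_pos: [0.4436, 0.0425, 0.1509]
orientation: [0.0, 0.991, -0.131, -0.001]
contact_force: [1.0, 0.2, 0.5]
width: 0.0849
```

```bash
python3 g.py .3992 .0318 .12 -.262
python3 - <<'E'
from h import *
im=bot.snapshot("side").astype(int);cv2.imwrite("pics/b2_side.png",im[:,:,::-1])
hsv=cv2.cvtColor(im.astype(np.uint8),cv2.COLOR_RGB2HSV)
h,s,v=hsv[...,0],hsv[...,1],hsv[...,2]
lab=np.full(h.shape,'.')
lab[(s>90)&((h<8)|(h>170))]='R';lab[(s<70)]='w';lab[(s>90)&(h>45)&(h<90)]='G';lab[(s>90)&(h>100)&(h<130)]='B';lab[(s>120)&(h>20)&(h<35)]='Y'
for r in range(235,278): print(r,''.join(lab[r,276:330]))
E
```

```text
t 46.58 pos [0.4436 0.0425 0.1509] yaw -0.2620 w 0.0849 F [1.  0.2 0.5]
row [-0.08, 0.044, 0.062] [0.002, 0.005, -0.0] min rows 0.9
235 YY.RRRRRRRRR....wwwwwwwwwwwwwRRRRRRR..YYYYYYYYYYYYYYYY
236 YY.RRRRRRRRRRR.wwwwwwwwwwwwwwwRRRRRRRR.YYYYYYYYYYYYYYY
237 YY.RRRRRRRRRRRRRwwwwwwwwwww..wwwRRRRRRR..YYYYYYYYYYYYY
238 YY.RRRRRRRRRRRRR.wwwwwwww..BB.www.RRRRRR..YYYYYYYYYYYY
239 YY.w.RRRRRRRRRRRRwwwwwww.......wwww.RRRRR...YYYYYYYYYY
240 YY.wwwRRRRRRRRRRR.wwwwwww..wwwwwwwwwwRRRRRR..YYYYYYYYY
241 YYYwwww.RRRRRRRRRRRRRRRwwwwwwwwwwwwwww.RRRRRR..YYYYYYY
242 YYY.wwwwwRRRRRRRRRRRRRRRRwwwwwwwwwwwwww.RRRRRRR.YYYYYY
243 YYY.wwwwwwwRRRRRRRRRRRRRRR.wwwwwwwwwwwwwwRRRRRR.YYYYYY
244 YYY.wwwwwwwwRRRRRRRRRRRRRRRwwwwwwwwwwwwww.RRRRR.YYYYYY
245 YYYYwwwwwwwww.RRRRRRRRRRRRRRwwwwwwwwwwwww.RRRRR.YYYYYY
246 YYYY.wwwwwwwww.RRRRRRRRRRRRRR.wwwwwwwwwwwRRRRRR.YYYYYY
247 YYYYGG.wwwwwwwwwRRRRRRRRRRRRRRRwwwwwwww.RRRRRRR.YYYYYY
248 YYYYGGGGwwwwwwwww.RRRRRRRRRRRRRR.wwww.RRRRRRRRRRYYYYYY
249 YYYYYGGGG.wwwwwwwww.RRRRRRRRRRRRRR..RRRRRRRRR.ww.YYYYY
250 YYYYYGGGGGGwwwwwwwwwwRRRRRRRRRRRRRRRRRRRRRRR.www.YYYYY
251 YYYY.GGGGGGGwwwwwwww
[... 986 characters left out ...]
YYwwwwwwwwwwwwwwwwBBBBBB.GGGGGGGGGGGGGGG.BB.wwBBBB.
269 YYYYYYwwwwwwwwwwwwwwwwBBBBBBB.GGGG.GGGGGG.BBBBBBBBBBB.
270 YYYYYY.wwwwwwwwwwwwwwww.BBBBBBB..BBBB.G.BBBBBBBBBBBB.w
271 YYYYYY.wwwwwwwwwwwwwwwwwwBBBBBBBBBBBBBBBBBBBw.BBBB.www
272 YYYYYY....wwwwwwwwwwwwwwwwBBBBBBBBBBBBBBBBBwwww.wwwwww
273 YYYYYYYYY.wwwwwwwwwwwwwwwww.BBBBBBBBBBBBBBwwwwwwwwwwww
274 YYY..YYYY.wwwwwwwwwwwwwwwwwwwBBBBBBBBBBB.wwwwwwwwwwwww
275 Y.w..YYYY.wwwwwwwwwwwwwwwwwwwwBBBBBBBB.wwwwwwwwwwwwww.
276 .www...Y..wwwwwwwwwwwwwwwwwwwww.wwwwwwwwwwwwwwwwwww.YY
277 Y.ww.....wwwwwwwwwwwwwwwwwwwwwwwwwwwwwwwwwwwwwwww.YYYY[ WARN:0@3.199] global loadsave.cpp:1063 imwrite_ Unsupported depth image for selected encoder is fallbacked to CV_8U.
```

Emit:
step_arm(moves=[-0.03,0.015,0.01,0,0,0,-0.08,0.044,0.03,0,0,0,-0.08,0.044,0.06,0,0,0,-0.08,0.044,0.08,0,0,0,-0.08,0.044,0.088,0,0,0,-0.08,0.044,0.092,0,0,0,-0.08,0.044,0.095,0,0,0,-0.08,0.044,0.095,0,0,0], grip=1)

```text
t: 47.62
tool_pos: [0.3988, 0.0312, 0.1039]
orientation: [0.0, 0.991, -0.131, -0.001]
contact_force: [-1.8, -0.2, 5.8]
width: -0.0002
```

```bash
python3 st.py
```

```text
47.625 [0.3988 0.0312 0.1039] yaw -0.2629 tilt [-3.e-03 -2.e-04 -1.e+00] F tool [-1.7  0.7 -5.8] M world [-0.06  0.25 -0.01] M tool [-0.12 -0.22  0.01] -0.0002
```

Run:
```python
from h import *
o=np.array([266,113]);
f=lambda p,o:o+np.array(p)/12-.5
print("top grip top",unproj("top",f((362,103),o),.1705))
print("top tip",unproj("top",f((388,383),o),.0135))
print("collar ctr top",unproj("top",f((373,225),o),.1085))
o2=np.array([210,181])
print("side tip",unproj("side",f((415,520),o2),.0135))
# stand base corners z~.0095? (plate) top view
for p in((183,485),(530,570),(620,230)): print("corner",unproj("top",f(p,o),.0085))
# side collar centre estimate
print("side collar",unproj("side",f((375,215),o2),.1085))
im=cv2.imread("pics/b1_side.png")[:,:,::-1]
crop(im,(241,190),48,16,"wand_side2.png")
```

```text
top grip top [ 0.69481663 -0.02037413  0.1705    ]
top tip [ 0.69696776 -0.02124205  0.0135    ]
collar ctr top [ 0.69483434 -0.02072857  0.1085    ]
side tip [ 0.69893253 -0.02474529  0.0135    ]
corner [0.67608287 0.02227752 0.0085    ]
corner [ 0.65709618 -0.05131286  0.0085    ]
corner [ 0.73323491 -0.0705452   0.0085    ]
side collar [ 0.68898048 -0.01341447  0.1085    ]
```

View pics/wand_side2.png

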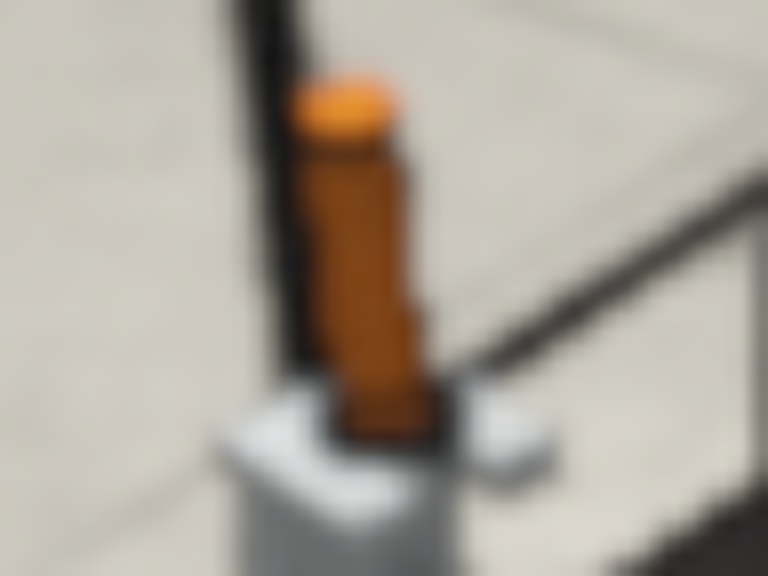

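```bash
python3 - <<'E'
from h import *
print(unproj("side",(238.06,178.25),.1705))
E
python3 g.py .695 -.020 .25 -.256
```

```text
[ 0.69237149 -0.01552488  0.1705    ]
t 47.62 pos [0.3988 0.0312 0.1039] yaw -0.2629 w -0.0002 F [-1.8 -0.2  5.8]
row [0.598, -0.055, -0.294] [0.002, 0.005, -0.013] min rows 5.3
```

Emit:
step_arm(moves=[0,0,-0.06,0,0,0,0,0,-0.15,0,0,0,0.05,-0.005,-0.25,0,0,0,0.15,-0.014,-0.294,0,0,0,0.25,-0.024,-0.294,0,0,-0.01,0.35,-0.034,-0.294,0,0,-0.01,0.45,-0.043,-0.294,0,0,-0.013,0.54,-0.052,-0.294,0,0,-0.013,0.598,-0.057,-0.294,0,0,-0.013,0.598,-0.057,-0.294,0,0,-0.013,0.598,-0.057,-0.294,0,0,-0.013,0.598,-0.057,-0.294,0,0,-0.013], grip=0)

```text
t: 49.12
tool_pos: [0.6946, -0.0182, 0.2497]
orientation: [0.0, 0.992, -0.128, -0.002]
contact_force: [-0.2, 0.6, -0.1]
width: 0.0853
```

```bash
python3 g.py .695 -.019 .116 -.256
python3 - <<'E'
from h import *
for n in("top","side"):
    im=bot.snapshot(n);cv2.imwrite(f"pics/c1_{n}.png",im[:,:,::-1])
    crop(im,(298,150) if n=="top" else (241,180),100,7,f"c1c_{n}.png")
    crop(im,proj(n,[[.4437,.042,.09]])[0],72,11,f"c1s_{n}.png")
E
```

```text
t 49.12 pos [ 0.6946 -0.0182  0.2497] yaw -0.2559 w 0.0853 F [-0.2  0.6 -0.1]
row [0.002, 0.001, 0.267] [0.001, 0.008, 0.0] min rows 2.1
```

View pics/c1c_side.png

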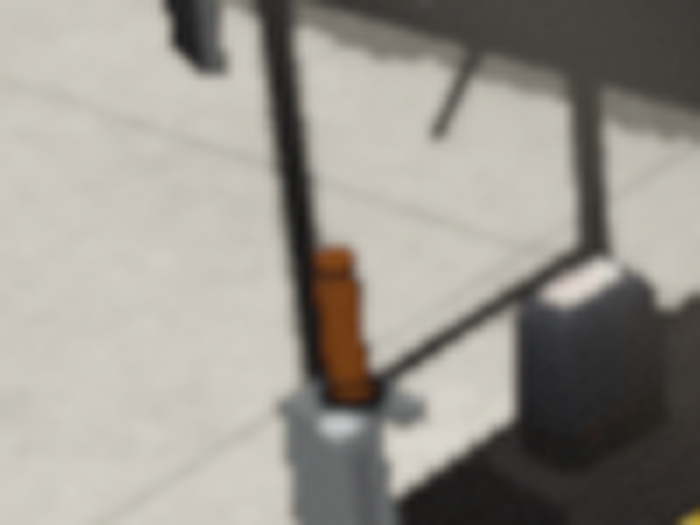

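View pics/c1_top.png

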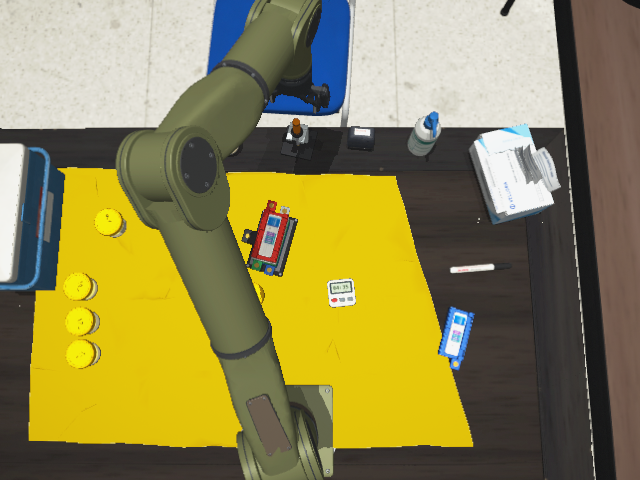

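Emit:
step_arm(moves=[0.001,0.001,0.05,0,0,0,0.001,0.001,0.11,0,0,0,0.001,0.001,0.17,0,0,0,0.001,0.001,0.22,0,0,0,0.001,0.001,0.255,0,0,0,0.001,0.001,0.267,0,0,0,0.001,0.001,0.267,0,0,0,0.001,0.001,0.267,0,0,0])

```text
t: 50.22
tool_pos: [0.6963, -0.0196, 0.1171]
orientation: [0.0, 0.992, -0.128, -0.001]
contact_force: [0.1, -0.6, 0.5]
width: 0.0854
```

```bash
python3 st.py
python3 - <<'E'
from h import *
for n in("top","side"):
    im=bot.snapshot(n)
    crop(im,(298,140) if n=="top" else (241,190),64,11,f"c2c_{n}.png")
E
```

```text
50.225 [ 0.6963 -0.0196  0.1171] yaw -0.2557 tilt [-1.4e-03 -7.0e-04 -1.0e+00] F tool [ 0.2  0.6 -0.5] M world [-0.04 -0.02  0.03] M tool [-0.04  0.03 -0.03] 0.0854
```

View pics/c2c_side.png

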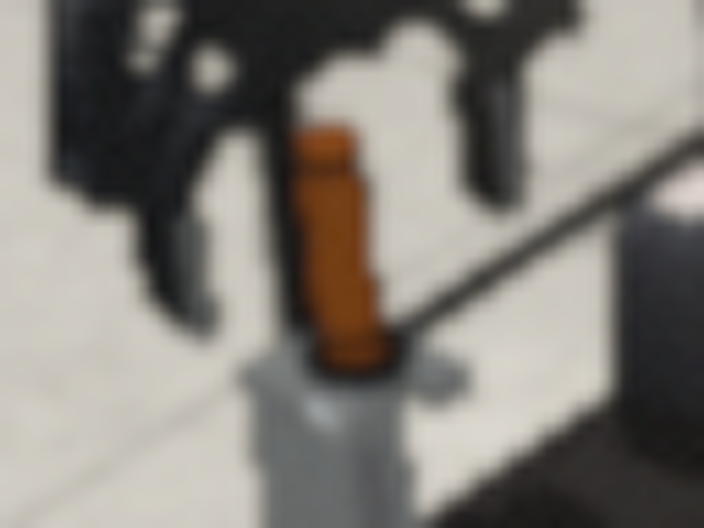

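View pics/c1s_top.png

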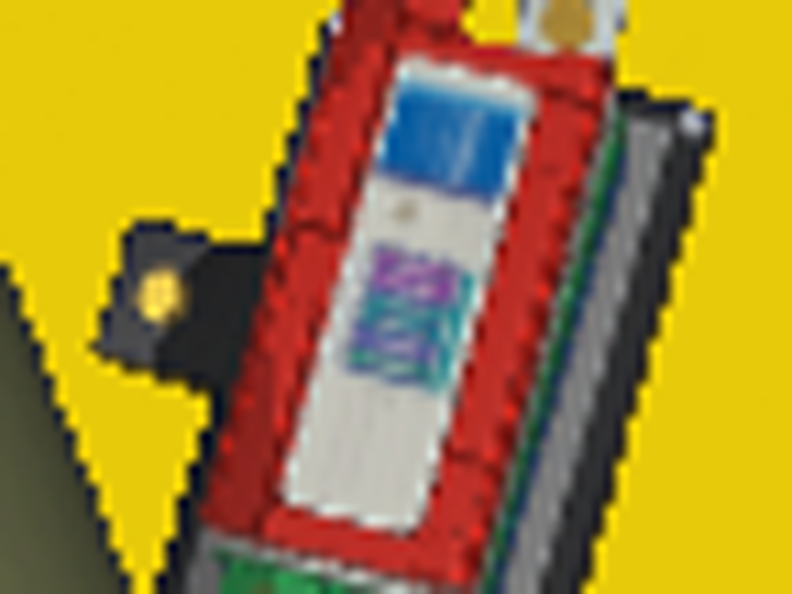

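Emit:
step_arm(moves=[0,0,0,0,0,0,0,0,0,0,0,0,0,0,0,0,0,0,0,0,0,0,0,0,0,0,0,0,0,0,0,0,0,0,0,0,0,0,0,0,0,0,0,0,0,0,0,0], grip=1)

```text
t: 51.32
tool_pos: [0.6956, -0.0193, 0.1161]
orientation: [0.0, 0.992, -0.128, -0.002]
contact_force: [0.1, 0.6, 2.6]
width: 0.0168
```

```bash
python3 st.py
python3 - <<'E'
from h import *
for n in("top","side"):
    im=bot.snapshot(n)
    crop(im,(298,140) if n=="top" else (241,200),64,11,f"c3c_{n}.png")
E
```

```text
51.325 [ 0.6956 -0.0193  0.1161] yaw -0.2557 tilt [-3.2e-03 -4.0e-04 -1.0e+00] F tool [-0.1 -0.6 -2.6] M world [ 0.07  0.03 -0.01] M tool [ 0.06 -0.05  0.01] 0.0168
```

View pics/c3c_side.png

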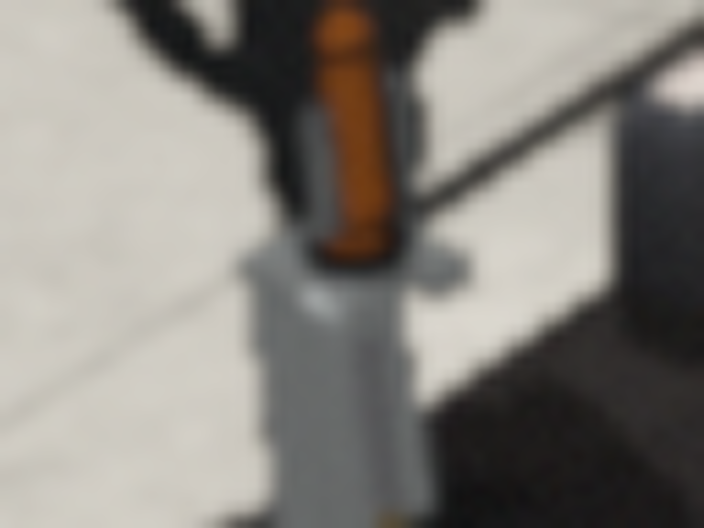

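View pics/c3c_top.png

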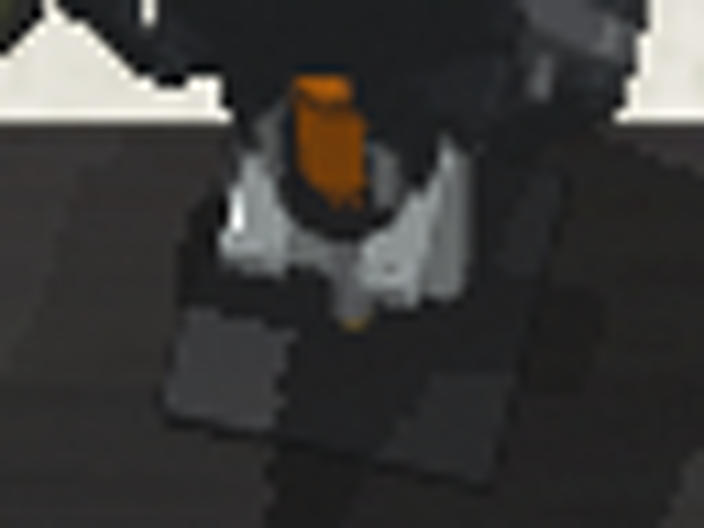

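Run:
```python
from h import *
im=cv2.imread("pics/c1_top.png")[:,:,::-1]
crop(im,(272,238),80,10,"c1big.png")
PADS={'dock':(.4607,.1027,.016),'blue':(.3724,.0462,.044),'green':(.3807,.0751,.064),'white':(.5062,.0108,.084),'red':(.5138,.0392,.104)}
c=np.array([.4434,.0428]);a=2.88;ex=np.array([np.cos(a),np.sin(a)]);ey=np.array([-ex[1],ex[0]])
for k,l in dict(blue=(69,14.7),green=(69,-14.7),white=(-69,14.7),red=(-69,-14.7)).items(): print(k,(c+l[0]/1e3*ex+l[1]/1e3*ey).round(4))
a_=cv2.imread("pics/c1big.png")
for k,p in PADS.items():
    q=proj("top",[[p[0],p[1]-.0009,p[2]]])[0];print(k,q.round(1))
    u=(q+.5-[232,208])*10;cv2.circle(a_,tuple(u.astype(int)),6,(255,0,255),1)
cv2.imwrite("pics/c1big2.png",a_)
```

```text
blue [0.3729 0.0464]
green [0.3805 0.0748]
white [0.5063 0.0108]
red [0.5139 0.0392]
dock [247.4 235.3]
blue [269.  269.3]
green [256.2 264.6]
white [283.5 210.7]
red [270.9 205.5]
```

View pics/c1big2.png

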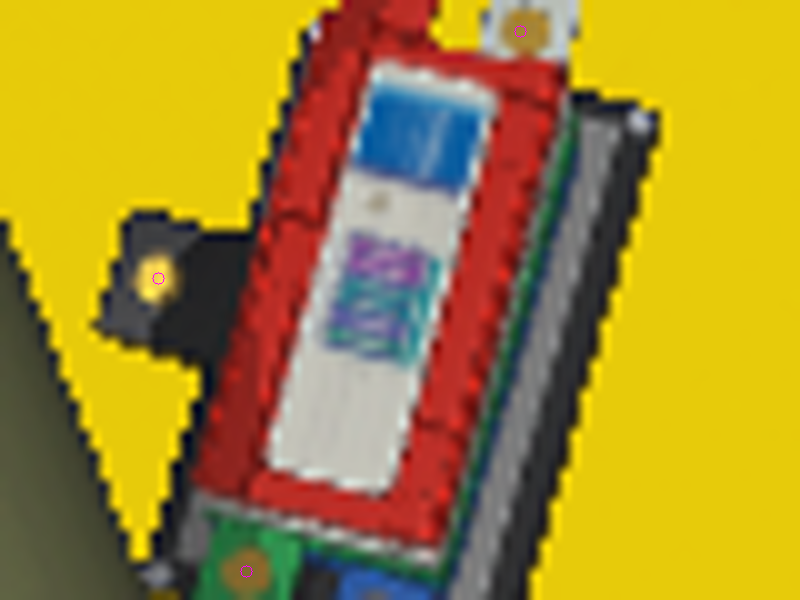

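Emit:
step_arm(moves=[0,0,-0.02,0,0,0,0,0,-0.05,0,0,0,0,0,-0.1,0,0,0,0,0,-0.16,0,0,0,0,0,-0.22,0,0,0,0,0,-0.26,0,0,0,0,0,-0.27,0,0,0,0,0,-0.27,0,0,0,0,0,-0.27,0,0,0,0,0,-0.27,0,0,0])

```text
t: 52.68
tool_pos: [0.6955, -0.0192, 0.25]
orientation: [0.0, 0.992, -0.128, -0.003]
contact_force: [-1.0, -0.3, -0.7]
width: 0.0166
```

```bash
python3 g.py .4607 .1027 .25 -.262;python3 - <<'E'
from h import *
for n in("side","top"):
    im=bot.snapshot(n)
    crop(im,(241,185) if n=="side" else (298,130),64,11,f"c4c_{n}.png")
E
```

```text
t 52.67 pos [ 0.6955 -0.0192  0.25  ] yaw -0.2559 w 0.0166 F [-1.  -0.3 -0.7]
row [-0.516, -0.117, 0.002] [0.003, 0.009, 0.012] min rows 4.2
```

View pics/c4c_side.png

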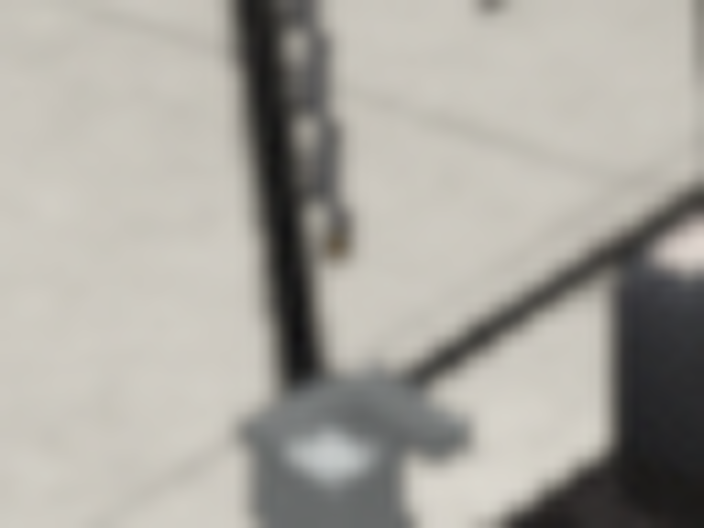

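Emit:
step_arm(moves=[-0.06,-0.014,0,0,0,0,-0.13,-0.03,0,0,0,0,-0.21,-0.048,0,0,0,0.005,-0.29,-0.066,0,0,0,0.01,-0.37,-0.084,0,0,0,0.012,-0.44,-0.1,0,0,0,0.012,-0.49,-0.112,0,0,0,0.012,-0.516,-0.117,0.002,0,0,0.012,-0.516,-0.117,0.002,0,0,0.012,-0.516,-0.117,0.002,0,0,0.012,-0.516,-0.117,0.002,0,0,0.012,-0.516,-0.117,0.002,0,0,0.012])

```text
t: 54.28
tool_pos: [0.4617, 0.1021, 0.2507]
orientation: [0.001, 0.991, -0.131, -0.001]
contact_force: [0.1, -0.6, 0.1]
width: 0.0166
```

```bash
python3 g.py .4607 .1027 .128 -.262
```

```text
t 54.27 pos [0.4617 0.1021 0.2507] yaw -0.2628 w 0.0166 F [ 0.1 -0.6  0.1]
row [-0.001, -0.001, 0.245] [0.003, 0.005, -0.002] min rows 2.0
```

Emit:
step_arm(moves=[-0.001,0,0.05,0,0,0,-0.001,0,0.11,0,0,0,-0.001,0,0.17,0,0,0,-0.001,0,0.22,0,0,0,-0.001,0,0.244,0,0,0,-0.001,0,0.244,0,0,0,-0.001,0,0.244,0,0,0,-0.001,0,0.244,0,0,0])

```text
t: 55.28
tool_pos: [0.4608, 0.1028, 0.1295]
orientation: [0.0, 0.991, -0.131, -0.001]
contact_force: [0.3, 0.6, 0.0]
width: 0.0168
```

```bash
python3 st.py
python3 - <<'E'
from h import *
for n in("side","top"):
    im=bot.snapshot(n)
    q=proj(n,[[.4607,.1018,.016]])[0]; print(q)
    crop(im,q,56,12,f"d1_{n}.png")
E
```

```text
55.275 [0.4608 0.1028 0.1295] yaw -0.262 tilt [-0.0018 -0.     -1.    ] F tool [ 0.1 -0.7 -0. ] M world [-0.02 -0.01 -0.01] M tool [-0.02  0.01  0.01] 0.0168
[281.99131392 273.81108505]
[247.39679155 235.33698184]
```

View pics/d1_side.png

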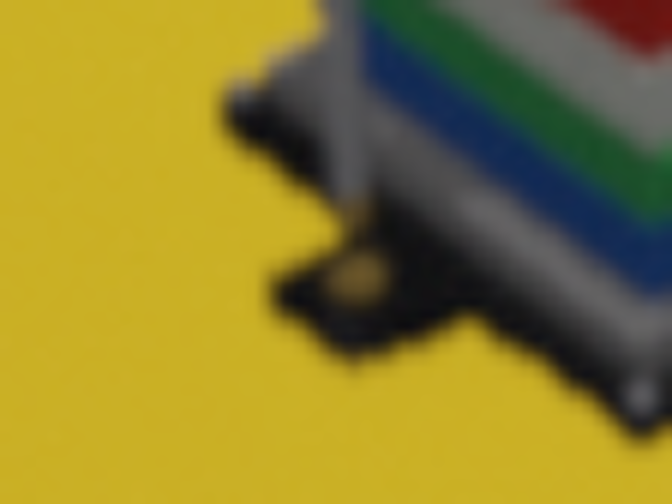

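View pics/d1_top.png

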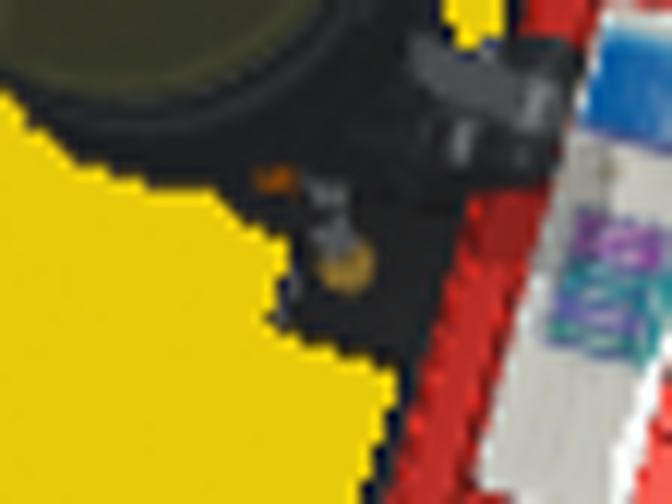

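Emit:
step_arm(moves=[-0.003,-0.001,0.006,0,0,0,-0.003,-0.001,0.012,0,0,0,-0.003,-0.001,0.018,0,0,0,-0.003,-0.001,0.02,0,0,0,-0.003,-0.001,0.02,0,0,0,-0.003,-0.001,0.021,0,0,0,-0.003,-0.001,0.021,0,0,0])

```text
t: 56.25
tool_pos: [0.459, 0.1035, 0.1184]
orientation: [0.0, 0.991, -0.131, -0.001]
contact_force: [-1.2, 0.1, 1.8]
width: 0.0166
```

```bash
python3 st.py
python3 - <<'E'
from h import *
im=bot.snapshot("side");q=proj("side",[[.4607,.1018,.016]])[0]
crop(im,q,40,16,"d2_side.png")
E
```

```text
56.25 [0.459  0.1035 0.1184] yaw -0.2622 tilt [-3.1e-03 -3.0e-04 -1.0e+00] F tool [-1.2  0.2 -1.8] M world [-0.01  0.09  0.06] M tool [-0.03 -0.08 -0.06] 0.0166
```

View pics/d2_side.png

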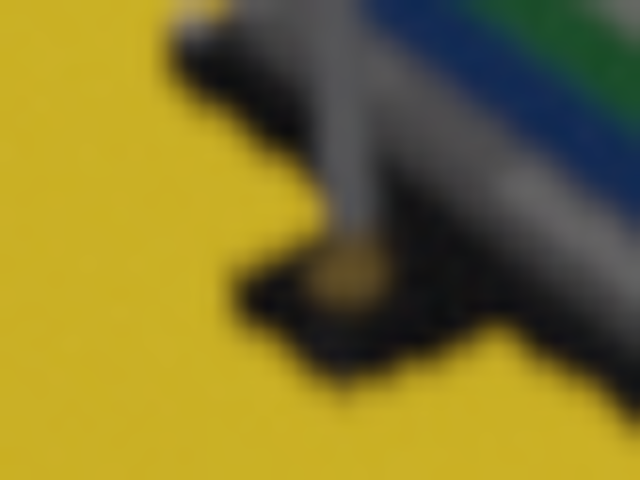

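Emit:
step_arm(moves=[0,0,0.0008,0,0,0,0,0,0.0008,0,0,0,0,0,0.0008,0,0,0])

```text
t: 56.68
tool_pos: [0.4591, 0.1034, 0.1181]
orientation: [0.0, 0.991, -0.131, -0.001]
contact_force: [-0.3, 0.2, 4.6]
width: 0.0167
```

```bash
python3 st.py
```

```text
56.675 [0.4591 0.1034 0.1181] yaw -0.2624 tilt [-2.8e-03 -3.0e-04 -1.0e+00] F tool [-0.3 -0.1 -4.6] M world [-0.09  0.15 -0.02] M tool [-0.12 -0.12  0.02] 0.0167
```

```bash
python3 g.py .3716 .0462 .156 -.262
```

```text
t 56.67 pos [0.4591 0.1034 0.1181] yaw -0.2624 w 0.0167 F [-0.3  0.2  4.6]
row [-0.14, 0.156, -0.075] [0.002, 0.005, -0.001] min rows 1.8
```

Emit:
step_arm(moves=[0,0,-0.05,0,0,0,0,0,-0.12,0,0,0,0,0,-0.19,0,0,0,0,0,-0.24,0,0,0,-0.03,0.03,-0.25,0,0,0,-0.07,0.08,-0.25,0,0,0,-0.11,0.125,-0.25,0,0,0,-0.14,0.156,-0.25,0,0,0,-0.14,0.156,-0.25,0,0,0,-0.14,0.156,-0.25,0,0,0,-0.14,0.156,-0.2,0,0,0,-0.14,0.156,-0.14,0,0,0,-0.14,0.156,-0.09,0,0,0,-0.14,0.156,-0.075,0,0,0,-0.14,0.156,-0.075,0,0,0,-0.14,0.156,-0.075,0,0,0,-0.14,0.156,-0.075,0,0,0])

```text
t: 58.8
tool_pos: [0.3717, 0.0465, 0.1562]
orientation: [0.0, 0.991, -0.13, -0.001]
contact_force: [0.7, -0.1, -0.5]
width: 0.0166
```

```bash
python3 st.py
cat > tip.py <<'E'
import sys
from h import *
x,y,z=map(float,sys.argv[1:4])
s=bot.get_state();tp=s["tool_pos"]
for n in("side","top"):
    im=bot.snapshot(n);q=proj(n,[[x,y,z]])[0]
    w,k=40,14
    x0,y0=int(q[0]-20),int(q[1]-15)
    a=cv2.resize(im[y0:y0+30,x0:x0+40,::-1],None,fx=k,fy=k,interpolation=cv2.INTER_CUBIC)
    u=lambda p:tuple(np.round((p+.5-[x0,y0])*k).astype(int))
    zt=tp[2]-.1021
    A=proj(n,[[tp[0],tp[1]-.0009,zt],[tp[0],tp[1]-.0009,z]])
    b=a.copy()
    cv2.circle(b,u(A[0]),4,(255,0,255),1);cv2.line(b,u(A[0]),u(A[1]),(255,0,255),1);cv2.circle(b,u(A[1]),2,(255,0,255),-1)
    cv2.drawMarker(b,u(q),(0,0,0),cv2.MARKER_CROSS,10,1)
    cv2.imwrite(f"pics/{sys.argv[4]}_{n}.png",np.vstack([a,b]) if 0 else b); cv2.imwrite(f"pics/{sys.argv[4]}_{n}_raw.png",a)
a=cv2.imread(f"pics/{sys.argv[4]}_side.png");b=cv2.imread(f"pics/{sys.argv[4]}_side_raw.png")
c=cv2.imread(f"pics/{sys.argv[4]}_top.png")
cv2.imwrite(f"pics/{sys.argv[4]}.png",cv2.resize(np.hstack([a,c]),(800,300)))
cv2.imwrite(f"pics/{sys.argv[4]}raw.png",b)
E
python3 tip.py .3724 .0453 .044 tb
```

```text
58.8 [0.3717 0.0465 0.1562] yaw -0.2617 tilt [-1.8e-03 -2.0e-04 -1.0e+00] F tool [ 0.7 -0.   0.5] M world [ 0.01 -0.   -0.02] M tool [ 0.01 -0.    0.02] 0.0166
```

View pics/tb.png

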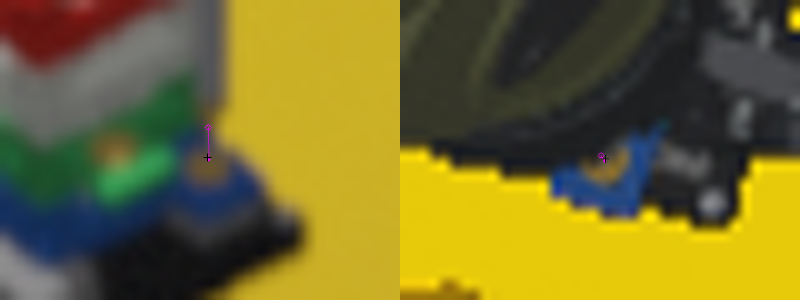

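View pics/tbraw.png

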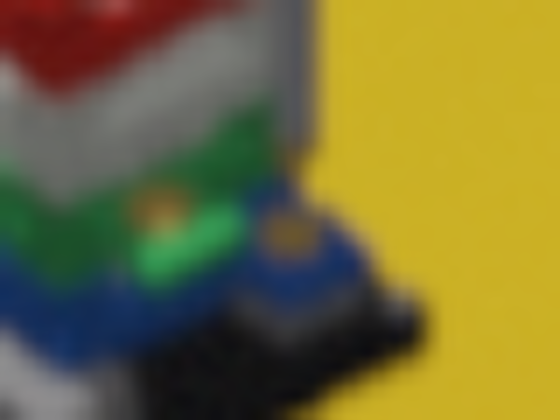

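Emit:
step_arm(moves=[0.001,0,0.006,0,0,0,0.001,0,0.012,0,0,0,0.001,0,0.017,0,0,0,0.001,0,0.019,0,0,0,0.001,0,0.02,0,0,0,0.001,0,0.021,0,0,0,0.001,0,0.021,0,0,0])

```text
t: 59.78
tool_pos: [0.3718, 0.046, 0.1457]
orientation: [0.0, 0.991, -0.131, -0.001]
contact_force: [-0.9, -0.2, 11.2]
width: 0.0165
```

```bash
python3 st.py
```

```text
59.775 [0.3718 0.046  0.1457] yaw -0.2628 tilt [-2.5e-03  2.0e-04 -1.0e+00] F tool [ -0.8   0.4 -11.2] M world [-0.08  0.34  0.01] M tool [-0.17 -0.31 -0.01] 0.0165
```

```bash
python3 tip.py .3724 .0453 .044 tb2
```

```text
(no output)
```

View pics/tb2raw.png

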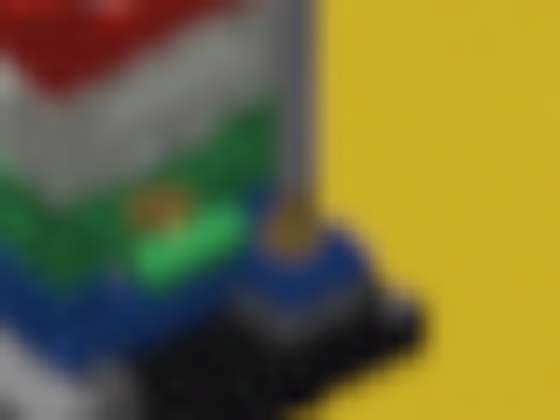

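```bash
python3 g.py .3804 .0750 .176 -.262
```

```text
t 59.88 pos [0.3718 0.046  0.1457] yaw -0.2628 w 0.0167 F [-1.2  0.1 10.7]
row [0.001, -0.06, -0.061] [0.001, 0.005, -0.001] min rows 0.7
```

Emit:
step_arm(moves=[0,0,-0.03,0,0,0,0,0,-0.061,0,0,0,0,-0.02,-0.065,0,0,0,0.001,-0.045,-0.065,0,0,0,0.001,-0.06,-0.061,0,0,0,0.001,-0.06,-0.061,0,0,0,0.001,-0.06,-0.061,0,0,0,0.001,-0.06,-0.061,0,0,0,0.001,-0.06,-0.061,0,0,0])

```text
t: 61.0
tool_pos: [0.38, 0.0748, 0.1756]
orientation: [0.0, 0.991, -0.131, -0.002]
contact_force: [1.1, 0.2, -1.0]
width: 0.0166
```

```bash
python3 st.py;python3 tip.py .3807 .0742 .064 tg
```

```text
61.0 [0.38   0.0748 0.1756] yaw -0.2627 tilt [-3.4e-03 -5.0e-04 -1.0e+00] F tool [ 1.  -0.4  1. ] M world [-0.01 -0.01  0.03] M tool [-0.    0.01 -0.03] 0.0166
```

View pics/tg.png

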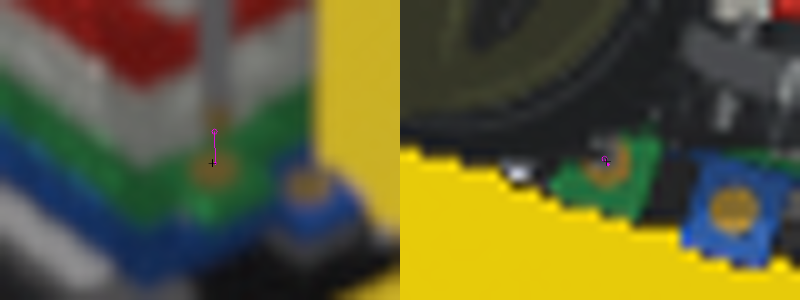

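Emit:
step_arm(moves=[0.001,0,0.006,0,0,0,0.001,0,0.012,0,0,0,0.001,0,0.016,0,0,0,0.001,0,0.018,0,0,0,0.001,0,0.019,0,0,0,0.001,0,0.0196,0,0,0,0.001,0,0.0196,0,0,0])

```text
t: 61.98
tool_pos: [0.3805, 0.0749, 0.1661]
orientation: [0.0, 0.991, -0.131, -0.001]
contact_force: [-0.1, 0.2, 5.9]
width: 0.0165
```

```bash
python3 st.py
```

```text
61.975 [0.3805 0.0749 0.1661] yaw -0.2623 tilt [-3.e-03 -1.e-04 -1.e+00] F tool [-0.1 -0.2 -5.9] M world [-0.09  0.23  0.02] M tool [-0.14 -0.2  -0.02] 0.0165
```

```bash
python3 g.py .5062 .0108 .197 -.262
```

```text
t 61.98 pos [0.3805 0.0749 0.1661] yaw -0.2623 w 0.0165 F [-0.1  0.2  5.9]
row [0.276, 0.059, -0.063] [0.002, 0.005, -0.001] min rows 2.3
```

Emit:
step_arm(moves=[0,0,0.0003,0,0,0,0,0,0.0003,0,0,0,0,0,-0.05,0,0,0,0,0,-0.11,0,0,0,0,0,-0.15,0,0,0,0.05,0.01,-0.16,0,0,0,0.12,0.026,-0.16,0,0,0,0.2,0.043,-0.16,0,0,0,0.25,0.054,-0.16,0,0,0,0.276,0.059,-0.16,0,0,0,0.276,0.059,-0.16,0,0,0,0.276,0.059,-0.15,0,0,0,0.276,0.059,-0.1,0,0,0,0.276,0.059,-0.063,0,0,0,0.276,0.059,-0.063,0,0,0,0.276,0.059,-0.063,0,0,0,0.276,0.059,-0.063,0,0,0])

```text
t: 64.1
tool_pos: [0.5066, 0.0108, 0.1976]
orientation: [0.0, 0.991, -0.131, -0.001]
contact_force: [0.4, 0.6, -0.0]
width: 0.0166
```

```bash
python3 st.py;python3 tip.py .5062 .0099 .084 tw
```

```text
64.1 [0.5066 0.0108 0.1976] yaw -0.2619 tilt [-2.e-03 -3.e-04 -1.e+00] F tool [ 0.2 -0.6  0. ] M world [ 0.03 -0.02  0.02] M tool [ 0.04  0.01 -0.02] 0.0166
```

View pics/tw.png

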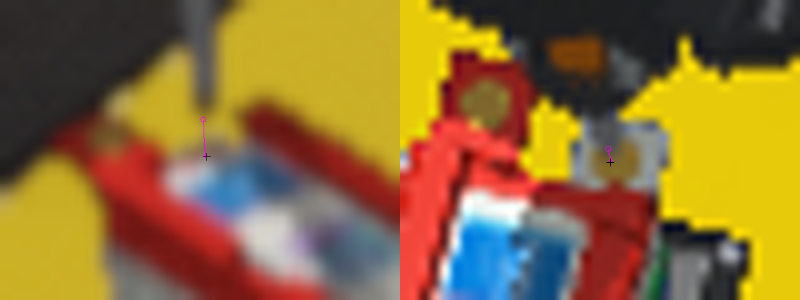

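Emit:
step_arm(moves=[0,0.0015,0.008,0,0,0,0,0.0015,0.015,0,0,0,0,0.0015,0.02,0,0,0,0,0.0015,0.022,0,0,0,0,0.0015,0.0235,0,0,0,0,0.0015,0.0238,0,0,0,0,0.0015,0.0238,0,0,0])

```text
t: 65.08
tool_pos: [0.5063, 0.0097, 0.1858]
orientation: [0.0, 0.991, -0.131, -0.001]
contact_force: [-1.9, -0.5, 8.5]
width: 0.0168
```

```bash
python3 st.py
```

```text
65.075 [0.5063 0.0097 0.1858] yaw -0.2624 tilt [-0.0023  0.     -1.    ] F tool [-1.7  1.  -8.5] M world [0.1  0.48 0.04] M tool [-0.02 -0.49 -0.04] 0.0168
```

Good contact. Next the red pad.

```bash
python3 g.py .5138 .0388 .217 -.262
```

```text
t 65.08 pos [0.5063 0.0097 0.1858] yaw -0.2624 w 0.0168 F [-1.9 -0.5  8.5]
row [-0.001, -0.06, -0.062] [0.001, 0.004, -0.001] min rows 0.7
```

Emit:
step_arm(moves=[0,0,0.0003,0,0,0,0,0,-0.03,0,0,0,0,0,-0.06,0,0,0,0,-0.01,-0.07,0,0,0,0,-0.035,-0.07,0,0,0,-0.001,-0.06,-0.066,0,0,0,-0.001,-0.06,-0.062,0,0,0,-0.001,-0.06,-0.062,0,0,0,-0.001,-0.06,-0.062,0,0,0,-0.001,-0.06,-0.062,0,0,0])

```text
t: 66.32
tool_pos: [0.5133, 0.0386, 0.216]
orientation: [0.0, 0.991, -0.131, -0.002]
contact_force: [-0.5, 0.6, -0.2]
width: 0.0168
```

```bash
python3 st.py;python3 tip.py .5138 .0383 .104 tr
```

```text
66.325 [0.5133 0.0386 0.216 ] yaw -0.2629 tilt [-3.3e-03 -5.0e-04 -1.0e+00] F tool [-0.6 -0.4  0.2] M world [ 0.04 -0.03  0.01] M tool [ 0.04  0.02 -0.01] 0.0168
```

View pics/tr.png

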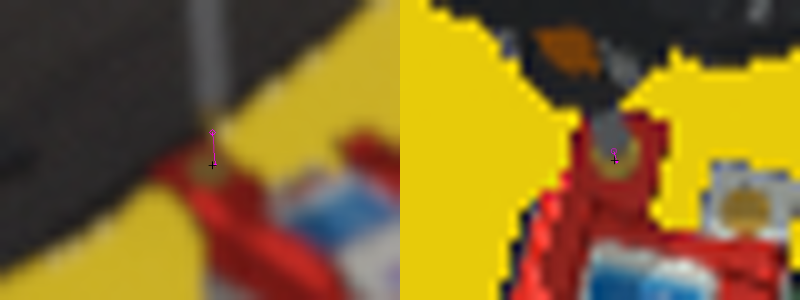

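Emit:
step_arm(moves=[0,0,0.007,0,0,0,0,0,0.013,0,0,0,0,0,0.017,0,0,0,0,0,0.019,0,0,0,0,0,0.0202,0,0,0,0,0,0.0208,0,0,0,0,0,0.0208,0,0,0])

```text
t: 67.3
tool_pos: [0.5136, 0.039, 0.2061]
orientation: [0.0, 0.991, -0.131, -0.001]
contact_force: [-1.6, 1.0, 6.0]
width: 0.0167
```

```bash
python3 st.py; python3 g.py .6956 -.0193 .25 -.256
```

```text
67.3 [0.5136 0.039  0.2061] yaw -0.2621 tilt [-2.6e-03 -2.0e-04 -1.0e+00] F tool [-1.8 -0.5 -6. ] M world [0.01 0.34 0.06] M tool [-0.08 -0.33 -0.06] 0.0167
t 67.30 pos [0.5136 0.039  0.2061] yaw -0.2621 w 0.0167 F [-1.6  1.   6. ]
row [0.382, 0.018, -0.089] [0.002, 0.005, -0.012] min rows 3.1
```

Emit:
step_arm(moves=[0,0,0.0003,0,0,0,0,0,-0.04,0,0,0,0,0,-0.08,0,0,0,0.03,0.002,-0.089,0,0,0,0.09,0.004,-0.089,0,0,0,0.16,0.008,-0.089,0,0,-0.01,0.23,0.011,-0.089,0,0,-0.012,0.3,0.014,-0.089,0,0,-0.012,0.35,0.017,-0.089,0,0,-0.012,0.382,0.018,-0.089,0,0,-0.012,0.382,0.018,-0.089,0,0,-0.012,0.382,0.018,-0.089,0,0,-0.012,0.382,0.018,-0.089,0,0,-0.012,0.382,0.018,-0.089,0,0,-0.012,0.382,0.018,-0.089,0,0,-0.012])

```text
t: 69.18
tool_pos: [0.6955, -0.0189, 0.2496]
orientation: [0.0, 0.992, -0.127, -0.002]
contact_force: [-0.1, -0.5, -1.2]
width: 0.0167
```

```bash
python3 st.py; python3 g.py .6956 -.0193 .117 -.256;python3 - <<'E'
from h import *
for n in("side","top"):
    im=bot.snapshot(n)
    crop(im,(241,185) if n=="side" else (298,130),64,11,f"e1c_{n}.png")
E
```

```text
69.175 [ 0.6955 -0.0189  0.2496] yaw -0.2555 tilt [-3.3e-03 -2.0e-04 -1.0e+00] F tool [0.  0.5 1.2] M world [-0.01 -0.    0.02] M tool [-0.01  0.01 -0.02] 0.0167
t 69.17 pos [ 0.6955 -0.0189  0.2496] yaw -0.2555 w 0.0167 F [-0.1 -0.5 -1.2]
row [0.001, 0.001, 0.265] [0.002, 0.006, 0.001] min rows 2.1
```

View pics/e1c_side.png

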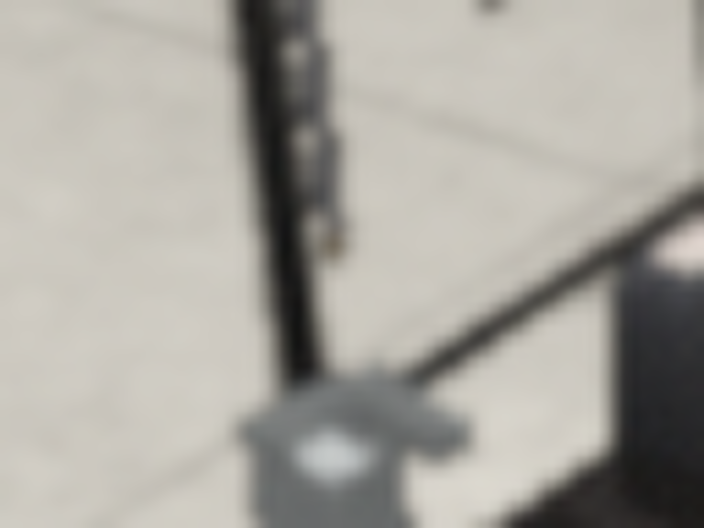

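View pics/e1c_top.png

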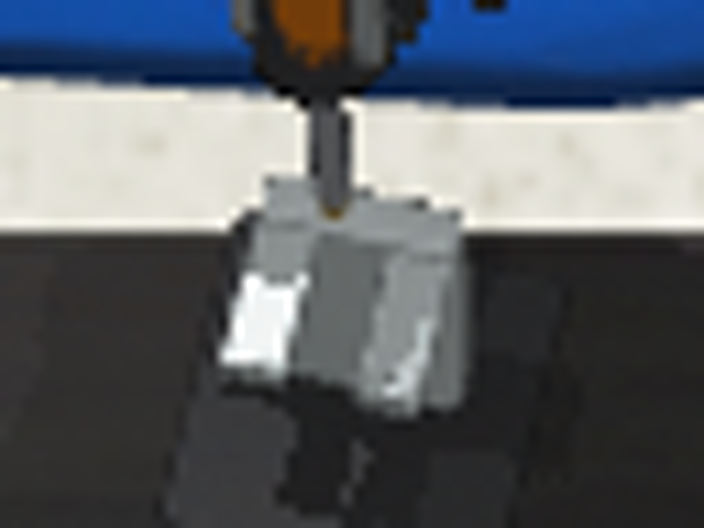

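View pics/c4c_top.png

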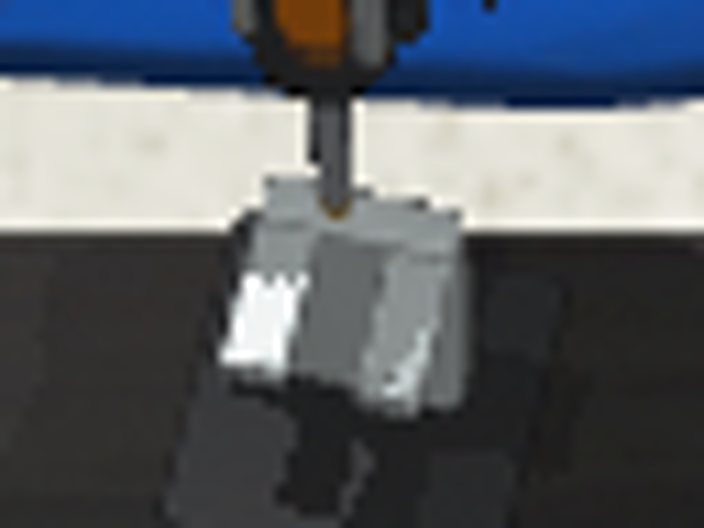

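Identical to when it was lifted out: the tip sits at (335,212) in both crops. Lower it.

Emit:
step_arm(moves=[0,0.001,0.04,0,0,0,0,0.001,0.09,0,0,0,0,0.001,0.14,0,0,0,0,0.001,0.19,0,0,0,0,0.001,0.23,0,0,0,0,0.001,0.25,0,0,0,0,0.001,0.259,0,0,0,0,0.001,0.259,0,0,0,0,0.001,0.259,0,0,0])

```text
t: 70.4
tool_pos: [0.6956, -0.0198, 0.1209]
orientation: [0.0, 0.992, -0.128, -0.001]
contact_force: [-0.1, -0.0, -0.7]
width: 0.0165
```

```bash
python3 st.py; python3 g.py .6956 -.0193 .1158 -.256
```

```text
70.4 [ 0.6956 -0.0198  0.1209] yaw -0.2557 tilt [-1.9e-03 -7.0e-04 -1.0e+00] F tool [-0.1  0.   0.7] M world [0.01 0.01 0.04] M tool [ 0.01 -0.02 -0.04] 0.0165
t 70.40 pos [ 0.6956 -0.0198  0.1209] yaw -0.2557 w 0.0165 F [-0.1 -0.  -0.7]
row [-0.0, -0.001, 0.01] [0.002, 0.003, 0.001] min rows 0.1
```

Emit:
step_arm(moves=[0,-0.001,0.004,0,0,0,0,-0.001,0.008,0,0,0,0,-0.001,0.01,0,0,0,0,-0.001,0.01,0,0,0,0,-0.001,0.01,0,0,0])

```text
t: 71.03
tool_pos: [0.6954, -0.019, 0.1161]
orientation: [0.0, 0.992, -0.127, -0.001]
contact_force: [-1.2, 1.0, 5.3]
width: 0.0165
```

```bash
python3 st.py
```

```text
71.025 [ 0.6954 -0.019   0.1161] yaw -0.2556 tilt [-2.7e-03  1.0e-04 -1.0e+00] F tool [-1.4 -0.7 -5.3] M world [0.15 0.41 0.06] M tool [ 0.04 -0.43 -0.06] 0.0165
```

Emit:
step_arm(moves=[0,0,0,0,0,0,0,0,0,0,0,0,0,0,0,0,0,0,0,0,0,0,0,0,0,0,0,0,0,0,0,0,-0.05,0,0,0,0,0,-0.12,0,0,0,0,0,-0.2,0,0,0,0,0,-0.28,0,0,0,0,0,-0.32,0,0,0,0,0,-0.32,0,0,0,0,0,-0.32,0,0,0], grip=0)

```text
t: 72.53
tool_pos: [0.695, -0.0187, 0.2736]
orientation: [0.0, 0.992, -0.128, -0.003]
contact_force: [-0.2, 0.3, -0.5]
width: 0.0855
```

```bash
python3 st.py
python3 - <<'E'
from h import *
for n in("side","top"):
    im=bot.snapshot(n);cv2.imwrite(f"pics/f1_{n}.png",im[:,:,::-1])
    crop(im,(241,200) if n=="side" else (298,137),64,11,f"f1c_{n}.png")
    crop(im,proj(n,[[.4437,.042,.07]])[0],80,10,f"f1s_{n}.png")
a=[cv2.resize(cv2.imread(f"pics/f1c_{n}.png"),(400,300)) for n in("side","top")];b=[cv2.resize(cv2.imread(f"pics/f1s_{n}.png"),(400,300)) for n in("side","top")]
cv2.imwrite("pics/f1.png",np.vstack([np.hstack(a),np.hstack(b)]))
E
```

```text
72.525 [ 0.695  -0.0187  0.2736] yaw -0.2558 tilt [-5.5e-03  2.0e-04 -1.0e+00] F tool [-0.3 -0.2  0.5] M world [ 0.01  0.04 -0.03] M tool [-0.   -0.04  0.03] 0.0855
```

View pics/f1.png

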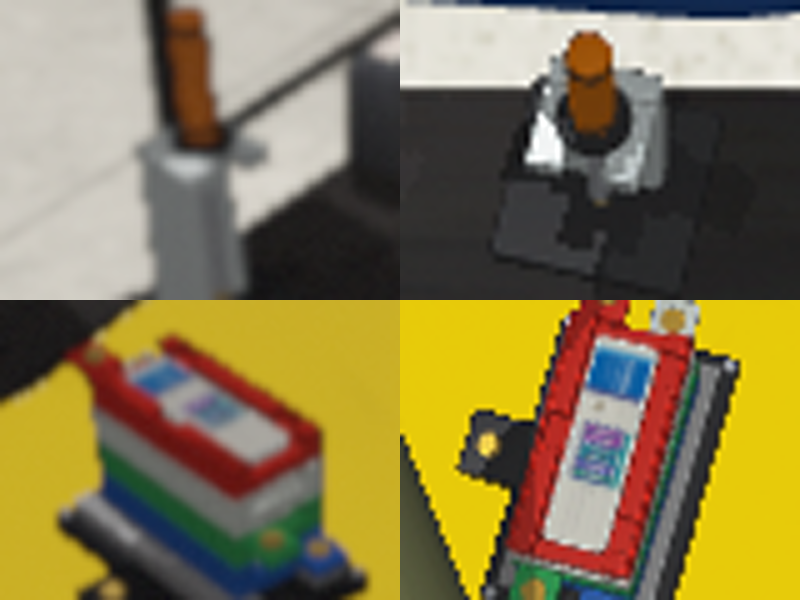

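View pics/f1_top.png

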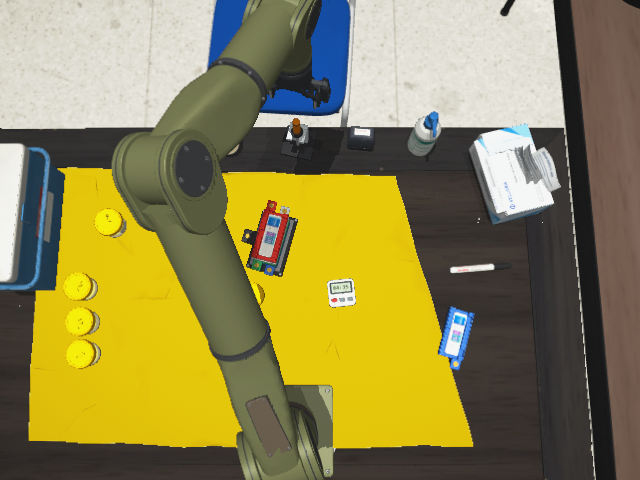

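```bash
python3 -c "
from cell import bot
print(bot.sign_off())"
```

```text
the job is handed in; nothing more can be done
None
```

I stacked all four trays on the dock in the order blue, green, white, red, using the leftmost blue tray. I then touched the wand to the dock pad and to the blue, green, white and red pads in that order. The wand is back in its stand and the job was handed in at about 72 s. I can't confirm the result because hand-in gave no verdict.

**Seating:**
- Green did not drop home at first; one lug caught because blue sat slightly off line. I let go, squeezed blue and green in line with the gripper, and green then seated.
- Red looked slightly raised at one end in the side picture. I squeezed it in line as well, then pressed lightly on its raised end; that end was at 103.9 mm (104 mm when seated).

**Touches:** The wand pressed with about 5, 11, 6, 8.5 and 6 N, well under the 40 N limit. The contact heights step up by about 28, 20, 20 and 20 mm, as a fully seated stack should.

**Final pictures:** The stack is level and in order, and the wand hangs upright in its stand. The stamp, the marker and the other things in view look undisturbed; the near cup was mostly hidden behind the arm in the last top view.

**Disagreement:** The two cameras differed by 2–3 mm on the pads, which is within the 6 mm touch limit. I moved the dock touch about 1.5 mm to allow for this, so that touch is about 2 mm from my estimate of the pad's centre.

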